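# Put the glass reference plates away in their slotted tray

## Robot

A 6-joint arm with a two-finger parallel gripper is mounted at the origin on a cart in front of the work surface, level with it; the furniture and walls round the work are solid. World frame = base frame: x ahead of the robot, y to its left, z up, the work surface at z = 0. Lengths are in m, angles in rad, forces in N, time in s.
With the tool pointing down it reaches from about 0.25 to 0.775 m from the base axis. Payload 4 kg.
Tool frame: the origin (TCP) lies midway between the tips of the shut fingers; the grasp point (between the pads) lies robot.hold_point_z behind it (robot.hold_point_z is the distance from the TCP to the grasp point, in m); z points along the fingers, y is the line along which they close (so a half turn about z gives the same grasp; the last joint's range is limited). The gripper opens to 94 mm and grips with 3 to 60 N. Pads are 16 mm wide; open, the fingers measure 119 mm over their backs; the gripper's body (75 mm by 177 mm) begins 78 mm behind the grasp point.
Start: joints at [1.022, 0.087, 1.371, -0, 1.684, -0.103], TCP at [0.237, 0.496, 0.206] pointing down, gripper open.
Joint ranges: [-3.1, 3.1], [-0.76, 2.03], [0.27, 2.55], [-1.08, 4.22], [0.17, 2.65], [-2.57, 2.57]. Speed limits (rad/s): [2.79, 2.79, 3.14, 3.14, 3.14, 3.14].

## Interface

Orientations are given as a rotation vector (axis times angle).
In Python, from bench import monitor, camera, sign_off, robot gives the robot as it stands. The module is installed in compiled form; this text tells all that it offers.
- The arm moves only by the tool apply_moves, never from a script. Its arguments are lists of equal length, an entry for each row: "fingers": the opening, from -1 (shut) to 1 (fully open); "dp": the shift along the tool's x, y, z in cm, a list of three; "yaw": the turn about the tool's z in degrees. In form: {"fingers": [fingers, ...], "dp": [[tx, ty, tz], ...], "yaw": [yaw, ...]}. A call has 1 to 5 rows; each row shifts and turns the commanded pose from where the row before left it, along the tool's axes as they then stand; what a row does not reach is not made up. A row lasts 1/12 s, in which the tool goes at most 41.7 mm and 7.16 degrees, less where a joint would pass 70% of its speed; a pose out of reach is approached as far as the arm can. A call with a gripper value outside its range is refused whole. The fingers move at their own pace and stop on an object; "grip_force" is the grip in N (left out, the last holds). Time passes only in rows, so rows that do not move let the fingers close. It gives the time, the measured TCP pose, the force, the opening and the grip force at its end, in the units of the state.
- monitor.sense(): the state, without advancing time (a new reading comes with each control period).
- camera(name): name is "side" or "top" or "wrist"; returns a dict with "image" (384x512x3 uint8, red, green, blue), "fx", "fy", "cx", "cy" (pixels), "world_from_camera" (4x4, takes a point from camera to world coordinates); the wrist camera has in their place "mount" (4x4, takes a point from camera to tool coordinates, whose origin is the TCP and whose axes are the flange's). Camera axes: x right, y up, looking along -z (the intrinsics and any distortion apply to the point x, -y, -z); pixel columns grow to the right and rows downward; lengths in m; the calibration is good to about 2 mm. The wrist camera is an equidistant fisheye: a pixel r from the principal point sees the ray r / f radians off the axis. A picture is of the moment at which its call begins: read the wrist's pose just before it. There is no depth.
- sign_off(): hands the job in; it is judged then, once.
The state is a dict: "time": time; "q": joint angles; "qvel": joint speeds; "effort": joint torques, N m; "ee_pos": TCP position; "tcp_rot": TCP orientation; "ft_force": force on the tool from outside, world axes, zero at the start; "wrist_torque": the same for the moment, N m; "finger_gap": finger opening in m; "grip_force": force on a finger pad.
Only numpy, scipy, OpenCV 4.12 (cv2) and the standard library are available. Lean on these libraries where they do the work, as an engineer would, in place of code of your own. Each camera call takes 0.05 s, during which the arm holds its last target. There are 200 camera calls.

## Task

Pull the cabinet's tray right out, slide every glass reference plate that is out on the worktop fully home into a tray slot made for its thickness (a thin plate must not go into a higher slot), then push the tray fully shut with the plates in it. The plates are glass: grip them lightly (about 30 N is plenty, never over 80 N in all), never shove one against the tray with more than 40 N, and leave the beaker and the brown bottle at the right alone.

Things in the scene. Friction and masses are not known exactly. Their poses are not given: they have to be found in the camera images.
- plate_8_c (a point): centre (half-way up, 4 mm above its underside) of the 8 mm thick colourless glass reference plate, 100 x 58 x 8 mm lying flat, 100 g. x = lengthwise, towards its rear end, which goes into the slot first; z = up. Near its front end stands a white plastic grip fin, 26 mm long (x), 12 mm thick (y), 42 mm high above the plate; the fin's middle is at x = -35 mm, y = 0 from this point. None if the plate is absent
- plate_14a_c (a point): centre (half-way up, 7 mm above its underside) of the first 14 mm thick green glass reference plate, 100 x 58 x 14 mm lying flat, 130 g. x = lengthwise, towards its rear end, which goes into the slot first; z = up. Near its front end stands a blue plastic grip fin, 26 mm long (x), 12 mm thick (y), 42 mm high above the plate; the fin's middle is at x = -35 mm, y = 0 from this point. None if the plate is absent
- plate_14b_c (a point): centre (half-way up, 7 mm above its underside) of the second, alike, 14 mm thick green glass reference plate, 100 x 58 x 14 mm lying flat, 130 g. x = lengthwise, towards its rear end, which goes into the slot first; z = up. Near its front end stands a blue plastic grip fin, 26 mm long (x), 12 mm thick (y), 42 mm high above the plate; the fin's middle is at x = -35 mm, y = 0 from this point. None if the plate is absent
- plate_20_c (a point): centre (half-way up, 10 mm above its underside) of the 20 mm thick amber glass reference plate, 100 x 58 x 20 mm lying flat, 160 g. x = lengthwise, towards its rear end, which goes into the slot first; z = up. Near its front end stands a red plastic grip fin, 26 mm long (x), 12 mm thick (y), 42 mm high above the plate; the fin's middle is at x = -35 mm, y = 0 from this point. None if the plate is absent
- slot_14a (a point): where the centre of a 14 mm plate lies when it is fully home in the leftmost (+y) slot of the tray, whose opening is 16.5 mm high and 62 mm wide. x = direction in which the plate is slid in; this point is 50 mm behind the front edge of the tray and 6 mm + 7 mm above the worktop. Moves with the tray
- slot_8 (a point): where the centre of a 8 mm plate lies when it is fully home in the second from the left slot of the tray, whose opening is 10.5 mm high and 62 mm wide. x = direction in which the plate is slid in; this point is 50 mm behind the front edge of the tray and 6 mm + 4 mm above the worktop. Moves with the tray
- slot_20 (a point): where the centre of a 20 mm plate lies when it is fully home in the third from the left slot of the tray, whose opening is 22.5 mm high and 62 mm wide. x = direction in which the plate is slid in; this point is 50 mm behind the front edge of the tray and 6 mm + 10 mm above the worktop. Moves with the tray
- slot_14b (a point): where the centre of a 14 mm plate lies when it is fully home in the rightmost slot of the tray, whose opening is 16.5 mm high and 62 mm wide. x = direction in which the plate is slid in; this point is 50 mm behind the front edge of the tray and 6 mm + 7 mm above the worktop. Moves with the tray
- pull (a point): middle of the black upright grip of the tray's pull, 24 mm (x) x 12 mm (y), from 4 to 60 mm above the worktop; this point is 45 mm up, 42 mm in front of the tray's front edge, mid-way between the second and third slots. x = into the cabinet; the tray is pulled out along -x of this point
- tray (a joint): pull-out tray: 0 = shut, grows as it is drawn out towards the robot, stop at 0.122 m. It slides with about 6 N of friction and stays where it is left
- cabinet: the fixed grey cabinet, 170 (x) x 340 (y) x 88 mm, open towards -x; origin at the centre of its underside, x = away from the opening. A logbook and a roll of tape lie on top. With the tray out at 0.115 m or more all its slots are clear of the cabinet
- tray_front (a point): middle of the front edge of the aluminium tray, on top of its floor (6 mm above the worktop); x = into the cabinet. Tray 320 mm wide, four slots side by side. Each is a low tunnel from 45 to 100 mm behind this edge, up to a rear wall, with a 5 mm blue roof and a mouth that flares 10 mm forward; a plate at home has its rear 55 mm under the roof and its fin out in front
- plate_8: the 8 mm plate itself, origin at the centre of its underside, axes as its centre point
- plate_14a: the first 14 mm plate, likewise
- plate_14b: the second 14 mm plate, likewise
- plate_20: the 20 mm plate, likewise
- beaker: bystander: small beaker, 50 x 50 x 59 mm, on the worktop at the right; origin at its underside
- dropper_bottle: bystander: brown dropper bottle, 34 x 34 x 102 mm, at the right; origin at its underside
Not all that is in view belongs to the job. Of the things that look like the plate_20, the largest one is meant.

How it is judged:
On the way, in this order (a step that is already met when the one before it is completed fails the run):
1. the tray is drawn out (value of joint tray above 0.105 m), for 0.2 s.
2. every plate present lies fully home in a slot that matches its thickness (x of plate_8_c in the frame of slot_8 between -0.006 and 0.004 m and y of plate_8_c in the frame of slot_8 between -0.004 and 0.004 m and z of plate_8_c in the frame of slot_8 between -0.004 and 0.004 m and angle between the x axis of plate_8_c and the x axis of slot_8, either way round below 0.08 rad and angle between each of plate_8_c, plate_20_c's own z axis and vertical below 0.06 rad and x of plate_20_c in the frame of slot_20 between -0.006 and 0.004 m and y of plate_20_c in the frame of slot_20 between -0.004 and 0.004 m and z of plate_20_c in the frame of slot_20 between -0.004 and 0.004 m and angle between the x axis of plate_20_c and the x axis of slot_20, either way round below 0.08 rad and ((x of plate_14a_c in the frame of slot_14a between -0.006 and 0.004 m and y of plate_14a_c in the frame of slot_14a between -0.004 and 0.004 m and z of plate_14a_c in the frame of slot_14a between -0.004 and 0.004 m and angle between the x axis of plate_14a_c and the x axis of slot_14a, either way round below 0.08 rad and angle between plate_14a_c's own z axis and vertical below 0.06 rad) or (x of plate_14a_c in the frame of slot_14b between -0.006 and 0.004 m and y of plate_14a_c in the frame of slot_14b between -0.004 and 0.004 m and z of plate_14a_c in the frame of slot_14b between -0.004 and 0.004 m and angle between the x axis of plate_14a_c and the x axis of slot_14b, either way round below 0.08 rad and angle between plate_14a_c's own z axis and vertical below 0.06 rad)) and ((x of plate_14b_c in the frame of slot_14a between -0.006 and 0.004 m and y of plate_14b_c in the frame of slot_14a between -0.004 and 0.004 m and z of plate_14b_c in the frame of slot_14a between -0.004 and 0.004 m and angle between the x axis of plate_14b_c and the x axis of slot_14a, either way round below 0.08 rad and angle between plate_14b_c's own z axis and vertical below 0.06 rad) or (x of plate_14b_c in the frame of slot_14b between -0.006 and 0.004 m and y of plate_14b_c in the frame of slot_14b between -0.004 and 0.004 m and z of plate_14b_c in the frame of slot_14b between -0.004 and 0.004 m and angle between the x axis of plate_14b_c and the x axis of slot_14b, either way round below 0.08 rad and angle between plate_14b_c's own z axis and vertical below 0.06 rad))), for 0.2 s.
3. the tray is shut (value of joint tray below 0.008 m), for 0.2 s.
At the end, for the whole second after the job is handed in: The tray is shut to within 8 mm, and every plate present lies flat and at rest in a slot of its own thickness: within 6 mm of the rear wall, 4 mm sideways and in height, 0.08 rad in line (all of step 2 and value of joint tray below 0.008 m and linear speed of each of plate_8, plate_20, plate_14a, plate_14b below 0.02 m/s); the robot touches nothing.
It fails at once if a plate is gripped or pressed by the fingers with more than 80 N in all (contact force between the fingers and plate_8 above 80 N or contact force between the fingers and plate_20 above 80 N or contact force between the fingers and plate_14a above 80 N or contact force between the fingers and plate_14b above 80 N).
It fails at once if a plate is shoved against the cabinet or tray with more than 40 N (contact force between any of plate_8, plate_20, plate_14a, plate_14b and cabinet above 40 N).
It fails at once if the beaker or the dropper bottle is moved by more than 40 mm (distance of any of beaker, dropper_bottle from where it was at the start of the episode above 0.04 m).
Of plate_8, plate_20, plate_14a, plate_14b only 3 to 4 are there at a start; the rules pass over those that are not, and their reading is None.
At some moment in a run one of plate_8, plate_20, plate_14a, plate_14b may be knocked a few centimetres aside while the robot is not near it.
Once in a run the grip may slacken for a moment while it holds something.
It also fails if it takes over 210 s, if anything falls off the work surface, if the arm or the gripper's body presses on something with over 40 N, if the wrist force passes 120 N, or if a joint passes its speed limit or range.

## Working session

There is one attempt and no reset: what is moved stays moved. The work goes in short steps, Python scripts to look and compute and a tool call to move; the robot and the scene stay as the last step left them, time stands still between calls to the robot, and variables do not carry over. Pictures are saved under pics/ and viewed, at most 14 in all, crops included, and the job is handed in when it is done.

Besides the shell and the picture viewer there is one more tool, called after ">>>" as name([rows], argument=value, ...), one row to a line, values as JSON. apply_moves: Moves the arm, as the interface text tells. Its arguments: {"type":"object","properties":{"fingers":{"type":"array","items":{"type":"number"}},"dp":{"type":"array","items":{"type":"array","items":{"type":"number"}}},"yaw":{"type":"array","items":{"type":"number"}},"grip_force":{"type":"number"}},"required":["fingers","dp","yaw"]}

```bash
mkdir -p pics; cat > h.py <<'E'
import numpy as np, cv2
from bench import monitor, camera, sign_off, robot
from scipy.spatial.transform import Rotation as R
def grab(n,f=None):
    s=monitor.sense(); c=camera(n)
    if n=="wrist":
        T=np.eye(4);T[:3,:3]=R.from_rotvec(s["tcp_rot"]).as_matrix();T[:3,3]=s["ee_pos"];c["W"]=T@np.array(c["mount"])
    else: c["W"]=np.array(c["world_from_camera"])
    c["n"]=n
    if f: cv2.imwrite("pics/"+f,np.ascontiguousarray(c["image"][:,:,::-1]))
    return c
def ray(c,u,v):
    x=(u-c["cx"])/c["fx"];y=(v-c["cy"])/c["fy"]
    if c["n"]=="wrist":
        r=np.hypot(x,y);k=np.sin(r)/r if r>1e-9 else 1.;d=np.array([x*k,-y*k,-np.cos(r)])
    else: d=np.array([x,-y,-1.])
    return c["W"][:3,3],c["W"][:3,:3]@d
def onz(c,u,v,z):
    o,d=ray(c,u,v);return (o+d*(z-o[2])/d[2])
def proj(c,p):
    q=np.linalg.inv(c["W"])@np.append(p,1);x,y,z=q[0],-q[1],-q[2]
    if c["n"]=="wrist":
        h=np.hypot(x,y);t=np.arctan2(h,z)/h if h>1e-9 else 1/z;x,y=x*t,y*t
    else:x,y=x/z,y/z
    return np.array([x*c["fx"]+c["cx"],y*c["fy"]+c["cy"]])
E
python3 - <<'E'
from h import *
s=monitor.sense();print({k:np.round(v,3) for k,v in s.items()}, robot.hold_point_z)
for n in("side","top"):
    c=grab(n,n+"0.png");print({k:c[k] for k in c if k not in("image",)})
E
```

```text
{'time': np.float64(0.0), 'q': array([ 1.022,  0.088,  1.372,  0.   ,  1.684, -0.103]), 'qvel': array([ 0.001, -0.001,  0.   ,  0.001, -0.   ,  0.001]), 'effort': array([-1.0000e-03, -3.4018e+01, -3.0242e+01,  7.2000e-02,  3.3000e-02,
       -0.0000e+00]), 'ee_pos': array([0.237, 0.496, 0.204]), 'tcp_rot': array([-6.940e-01, -3.063e+00,  3.000e-03]), 'ft_force': array([0.902, 0.796, 0.115]), 'wrist_torque': array([ 0.028, -0.01 ,  0.013]), 'grip_force': np.float64(0.0), 'finger_gap': np.float64(0.094)} 0.0188
{'fx': 398.30634864754063, 'fy': 398.30634864754063, 'cx': 253.67335939077594, 'cy': 182.44046338737402, 'world_from_camera': array([[ 0.87803584,  0.2673212 , -0.39697913,  0.04958448],
       [-0.47803789,  0.52986606, -0.70051534, -0.90575734],
       [ 0.02308316,  0.80484864,  0.59303106,  0.85646882],
       [ 0.        ,  0.        ,  0.        ,  1.        ]]), 'W': array([[ 0.87803584,  0.2673212 , -0.39697913,  0.04958448],
       [-0.47803789,  0.52986606, -0.70051534, -0.90575734],
       [ 0.02308316,  0.80484864,  0.59303106,  0.85646882],
       [ 0.        ,  0.        ,  0.        ,  1.        ]]), 'n': 'side'}
{'fx': 498.2441225007579, 'fy': 498.2441225007579, 'cx': 256.9295918477092, 'cy': 185.67706867940996, 'world_from_camera': array([[ 0.01879653,  0.99477891, -0.10030757,  0.42628073],
       [-0.99974153,  0.01741688, -0.0146124 , -0.00806239],
       [-0.01278907,  0.10055631,  0.99484917,  1.34072414],
       [ 0.        ,  0.        ,  0.        ,  1.        ]]), 'W': array([[ 0.01879653,  0.99477891, -0.10030757,  0.42628073],
       [-0.99974153,  0.01741688, -0.0146124 , -0.00806239],
       [-0.01278907,  0.10055631,  0.99484917,  1.34072414],
       [ 0.        ,  0.        ,  0.        ,  1.        ]]), 'n': 'top'}
```

View pics/top0.png

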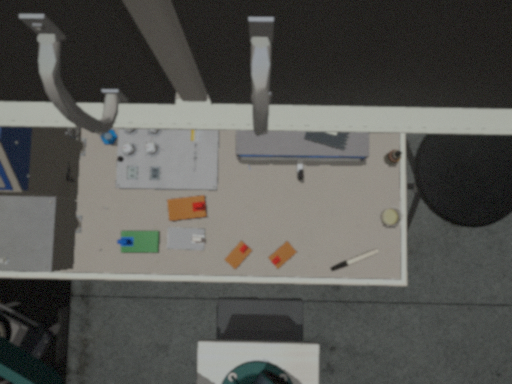

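View pics/side0.png

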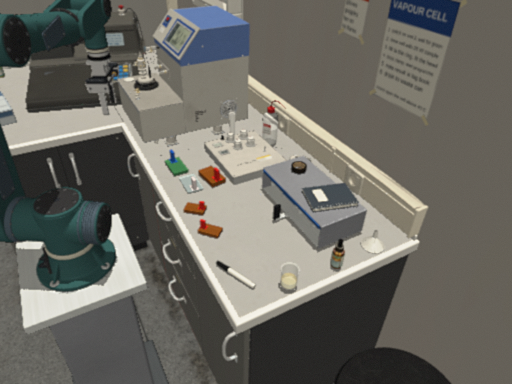

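```bash
python3 - <<'E'
from h import *
c=grab("top");im=c["image"]
cr=im[120:290,90:330][:,:,::-1]
cv2.imwrite("pics/crop0.png",cv2.resize(cr,None,fx=3.3,fy=3.3,interpolation=cv2.INTER_CUBIC))
hsv=cv2.cvtColor(im,cv2.COLOR_RGB2HSV)
def cc(name,lo,hi,z):
    m=cv2.inRange(hsv,lo,hi); n,l,st,ce=cv2.connectedComponentsWithStats(m)
    for i in range(1,n):
        if st[i,4]>12 and 100<ce[i][1]<285 and 80<ce[i][0]<410:
            r=cv2.minAreaRect(np.argwhere(l==i)[:,::-1].astype(np.float32))
            print(name,np.round(ce[i],1),st[i,4],np.round(r[1],1),round(r[2]),onz(c,*r[0],z).round(3),[onz(c,*p,z).round(3)[:2].tolist() for p in cv2.boxPoints(r)])
cc("amber",(8,120,60),(22,255,255),.02)
cc("red",(0,150,60),(6,255,255),.04)
cc("green",(50,80,30),(85,255,255),.014)
cc("blue",(100,150,50),(125,255,255),.04)
cc("dark",(0,0,0),(180,255,50),.045)
E
```

```text
amber [184.8 208.1] 652 [20.8 36.5] 84 [0.497 0.197 0.02 ] [[0.519, 0.249], [0.53, 0.152], [0.475, 0.145], [0.464, 0.241]]
amber [237.1 255.5] 284 [13.4 24. ] 45 [0.376 0.058 0.02 ] [[0.366, 0.093], [0.411, 0.049], [0.387, 0.024], [0.341, 0.067]]
amber [282.9 253.7] 281 [13.7 24. ] 49 [ 0.379 -0.058  0.02 ] [[0.371, -0.023], [0.413, -0.07], [0.386, -0.094], [0.345, -0.046]]
red [198.6 205.9] 96 [ 7.9 12.2] 81 [0.502 0.163 0.04 ] [[0.509, 0.18], [0.515, 0.149], [0.494, 0.145], [0.489, 0.176]]
red [243.1 248.1] 35 [4.6 7.2] 37 [0.394 0.044 0.04 ] [[0.39, 0.054], [0.405, 0.043], [0.398, 0.034], [0.383, 0.044]]
red [275.7 259.9] 38 [4.9 7.1] 45 [ 0.366 -0.041  0.04 ] [[0.364, -0.03], [0.377, -0.043], [0.368, -0.052], [0.355, -0.039]]
green [141.9 241.4] 590 [19. 35.] 90 [0.406 0.32  0.014] [[0.43, 0.368], [0.432, 0.275], [0.382, 0.273], [0.38, 0.366]]
blue [110.3 137.7] 73 [ 9.7 13.7] 41 [0.68  0.405 0.04 ] [[0.674, 0.426], [0.702, 0.404], [0.686, 0.383], [0.657, 0.406]]
blue [126.3 241.1] 105 [ 8. 13.] 90 [0.407 0.351 0.04 ] [[0.417, 0.368], [0.417, 0.334], [0.397, 0.333], [0.396, 0.367]]
dark [339.4 265.4] 32 [ 2.5 13.9] 72 [ 0.355 -0.202  0.045] [[0.352, -0.184], [0.364, -0.218], [0.358, -0.22], [0.346, -0.186]]
```

View pics/crop0.png

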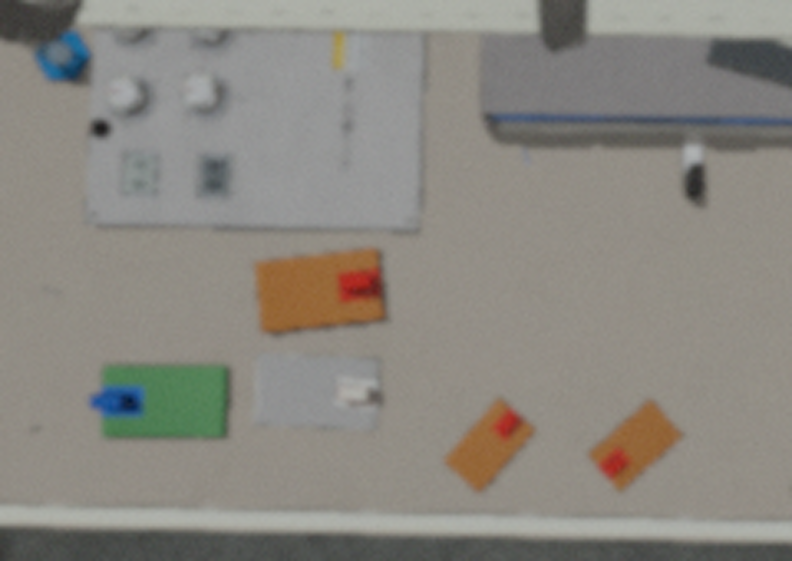

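Amber candidates: (187,208) is about 100x58 mm; (239,254) and (283,254) are clearly smaller, so decoys. The largest, (187,208), is the plate_20, and the crop confirms it. The crop also shows a single green plate at (139,242), a colourless one at (187,238), the cabinet's blue roof edge at row 155, and the pull at (300,175). So three plates are present.

```bash
python3 - <<'E'
from h import *
c=grab("top");im=c["image"].astype(int)
# blue line along cabinet front top
P=[];Q=[]
for u in range(244,364,3):
    col=im[145:172,u]; b=col[:,2]-col[:,0]; v=145+int(b.argmax()); P.append(onz(c,u,v,.088)); 
P=np.array(P)
k=np.polyfit(P[:,1],P[:,0],1);r=P[:,0]-np.polyval(k,P[:,1]);g=abs(r)<.006;k=np.polyfit(P[g,1],P[g,0],1)
print("edge x=",k,"yaw deg",np.degrees(-np.arctan(k[0])),"n",g.sum())
print("ends",onz(c,237,157,.088),onz(c,368,160,.088))
d=im[160:190,290:312].sum(2);m=(d<200);ys,xs=np.nonzero(m);print(m.sum(),xs.min()+290,xs.max()+290,ys.min()+160,ys.max()+160)
u,v=xs.mean()+290,ys.mean()+160;print(u,v,onz(c,u,v,.05))
w=grab("wrist","w0.png");print(np.round(w["mount"],3),w["fx"],w["cx"],w["cy"])
E
```

```text
edge x= [-0.00105556  0.63082176] yaw deg 0.06047924331024649 n 40
ends [0.62499756 0.06240111 0.088     ] [ 0.62288078 -0.26978052  0.088     ]
35 298 302 171 179
300.42857142857144 175.05714285714285 [ 0.58622407 -0.10195967  0.05      ]
[[-0.001  0.967  0.254  0.074]
 [ 1.     0.001  0.001 -0.   ]
 [ 0.     0.254 -0.967 -0.181]
 [ 0.     0.     0.     1.   ]] 297.3186396354542 259.517151046106 184.33247025065026
```

>>> apply_moves([
  [0,0,0],
  [0,0,0],
  [0,0,0],
  [0,0,0],
], fingers=[0,0,0,0], yaw=[-6.4,-6.4,-6.4,-6.4], grip_force=30)

```text
time: 0.58
ee_pos: [0.2371, 0.4962, 0.2053]
tcp_rot: [0.01, -3.141, 0.0]
ft_force: [-0.0, 0.5, -0.1]
finger_gap: 0.0708
grip_force: 0.0
```

>>> apply_moves([
  [-1.6,-3.7,0],
  [-1.6,-3.7,0],
  [-1.6,-3.7,0],
  [-1.6,-3.7,0],
  [-1.6,-3.7,0],
], fingers=[-0.3,-0.3,-0.3,-0.3,-0.3], yaw=[0,0,0,0,0])

```text
time: 1.0
ee_pos: [0.3175, 0.3097, 0.2054]
tcp_rot: [-0.003, 3.141, 0.0]
ft_force: [1.3, -0.1, -0.4]
finger_gap: 0.0375
grip_force: 0.0
```

>>> apply_moves([
  [-1.6,-3.7,0],
  [-1.6,-3.7,0],
  [-1.6,-3.7,0],
  [-1.6,-3.7,0],
  [-1.6,-3.7,0],
], fingers=[-0.3,-0.3,-0.3,-0.3,-0.3], yaw=[0,0,0,0,0])

```text
time: 1.42
ee_pos: [0.3978, 0.1246, 0.2057]
tcp_rot: [-0.002, 3.141, 0.001]
ft_force: [-0.6, 0.6, -0.5]
finger_gap: 0.033
grip_force: 0.0
```

>>> apply_moves([
  [-1.6,-3.7,0],
  [-1.6,-3.7,0],
  [-1.6,-3.7,0],
  [-1.6,-3.7,0],
  [-1.6,-3.7,0],
], fingers=[-0.3,-0.3,-0.3,-0.3,-0.3], yaw=[0,0,0,0,0])

```text
time: 1.83
ee_pos: [0.478, -0.0606, 0.2056]
tcp_rot: [-0.001, 3.141, 0.0]
ft_force: [0.5, 1.3, -0.3]
finger_gap: 0.0328
grip_force: 0.0
```

>>> apply_moves([
  [-1.6,-3.7,0],
  [0,0,0],
  [0,0,0],
], fingers=[-0.3,-0.3,-0.3], yaw=[0,0,0])

```text
time: 2.08
ee_pos: [0.4937, -0.097, 0.2046]
tcp_rot: [-0.004, -3.14, -0.002]
ft_force: [-0.0, 0.9, -0.2]
finger_gap: 0.0327
grip_force: 0.0
```

```bash
python3 - <<'E'
from h import *
w=grab("wrist","w1.png")
print(proj(w,[.586,-.102,.06]))
E
```

```text
[255.8765445  248.54567555]
```

View pics/w1.png

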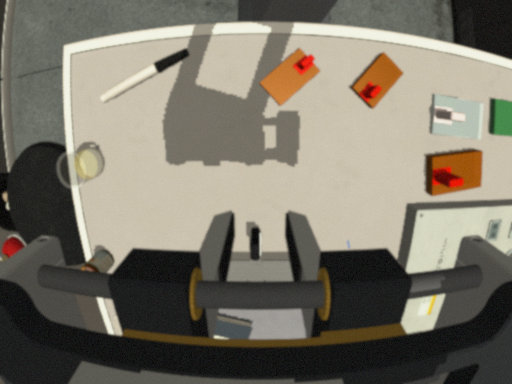

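The wrist view shows the pull's black grip at about (255,243), between the fingers, which agrees with the estimate.

>>> apply_moves([
  [-3,-0.2,1],
  [-3,-0.2,1],
  [-3,0,1],
  [0,0,2],
  [0,0,3],
], fingers=[0,0,0,0,0], yaw=[0,0,0,0,0])

```text
time: 2.55
ee_pos: [0.5864, -0.0975, 0.1274]
tcp_rot: [-0.007, 3.136, -0.001]
ft_force: [1.0, -0.6, -0.2]
finger_gap: 0.0468
grip_force: 0.0
```

>>> apply_moves([
  [0,0,3],
  [0,0,3],
  [0,0,2],
  [0,0,1.8],
  [0,0,0],
], fingers=[0,0,0,0,0], yaw=[0,0,0,0,0])

```text
time: 2.97
ee_pos: [0.58, -0.0962, 0.023]
tcp_rot: [0.006, -3.133, -0.005]
ft_force: [-0.8, 0.5, -0.7]
finger_gap: 0.0469
grip_force: 0.0
```

>>> apply_moves([
  [0,0,0],
  [0,0,0],
  [0,0,0],
  [0,0,0],
  [0,0,0],
], fingers=[-1,-1,-1,-1,-1], yaw=[0,0,0,0,0])

```text
time: 3.38
ee_pos: [0.5848, -0.1007, 0.0293]
tcp_rot: [-0.002, 3.138, -0.005]
ft_force: [0.3, -7.5, 2.7]
finger_gap: 0.0174
grip_force: 3.5
```

>>> apply_moves([
  [0,0,0],
  [0,0,0],
  [0,0,0],
  [0,0,0],
  [0,0,0],
], fingers=[-1,-1,-1,-1,-1], yaw=[0,0,0,0,0])

```text
time: 3.8
ee_pos: [0.5848, -0.1033, 0.0292]
tcp_rot: [0.001, 3.138, -0.01]
ft_force: [-0.6, -7.3, 1.5]
finger_gap: 0.0114
grip_force: 30.0
```

>>> apply_moves([
  [1.5,0,0],
  [1.5,0,0],
  [1.5,0,0],
  [1.5,0,0],
  [1.5,0,0],
], fingers=[-1,-1,-1,-1,-1], yaw=[0,0,0,0,0])

```text
time: 4.22
ee_pos: [0.5117, -0.1035, 0.0292]
tcp_rot: [0.0, 3.133, -0.012]
ft_force: [6.1, -9.5, -3.4]
finger_gap: 0.0114
grip_force: 30.0
```

>>> apply_moves([
  [1.5,0,0],
  [1.5,0,0],
  [1.5,0,0],
  [0.5,0,0],
  [0,0,0],
], fingers=[-1,-1,-1,-1,-1], yaw=[0,0,0,0,0])

```text
time: 4.63
ee_pos: [0.4656, -0.1036, 0.0295]
tcp_rot: [0.001, 3.123, -0.013]
ft_force: [16.1, -9.4, -12.3]
finger_gap: 0.012
grip_force: 30.0
```

>>> apply_moves([
  [0,0,0],
  [0,0,0],
  [0,0,0],
  [0,0,-2],
  [0,0,-3],
], fingers=[0,0,0,0,0], yaw=[0,0,0,0,0])

```text
time: 5.05
ee_pos: [0.4556, -0.0982, 0.0746]
tcp_rot: [0.002, -3.133, -0.005]
ft_force: [0.9, -0.2, -0.1]
finger_gap: 0.0417
grip_force: 0.0
```

>>> apply_moves([
  [0,0,-4],
  [1,0,-4],
  [1,0,-4],
  [1,0,-4],
  [0,0,0],
], fingers=[0,0,0,0,0], yaw=[0,0,0,0,0])

```text
time: 5.47
ee_pos: [0.4308, -0.1004, 0.2473]
tcp_rot: [-0.002, 3.126, -0.009]
ft_force: [1.3, -0.2, -0.0]
finger_gap: 0.0468
grip_force: 0.0
```

>>> apply_moves([
  [0,0,0],
  [0,0,0],
], fingers=[0,0], yaw=[0,0])

```text
time: 5.63
ee_pos: [0.4284, -0.0992, 0.237]
tcp_rot: [0.002, -3.141, -0.001]
ft_force: [-0.3, 0.1, -0.5]
finger_gap: 0.0471
grip_force: 0.0
```

```bash
python3 - <<'E'
from h import *
w=grab("wrist","w2.png");t=grab("top")
cv2.imwrite("pics/t2.png",cv2.resize(t["image"][110:290,150:390][:,:,::-1],None,fx=3.3,fy=3.3,interpolation=cv2.INTER_CUBIC))
E
```

```text
(no output)
```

View pics/w2.png

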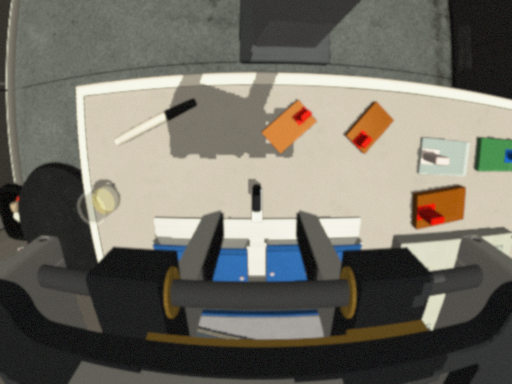

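View pics/t2.png

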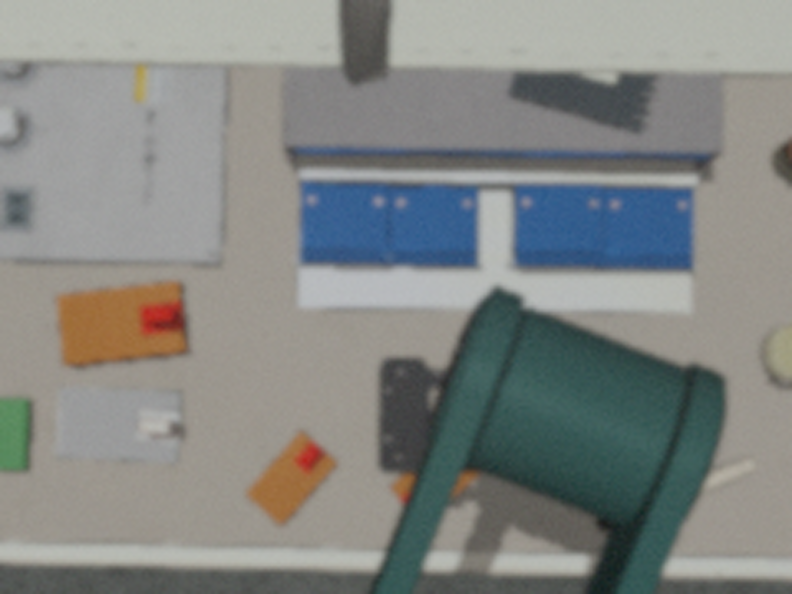

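The wrist view shows the tray out, with the pull at (257,197). In the top crop the two blue roof pairs span u 301-479 and 514-693, and the tray's front edge is at v≈308. All three plates are in their old places.

```bash
python3 - <<'E'
from h import *
t=grab("top");im=t["image"];f=lambda u,v,z:onz(t,u,v,z).round(4)[:2]
hsv=cv2.cvtColor(im,cv2.COLOR_RGB2HSV)
m=cv2.inRange(hsv,(100,110,60),(125,255,255));m[:162]=0;m[200:]=0;m[:,:235]=0;m[:,370:]=0
n,l,st,ce=cv2.connectedComponentsWithStats(m)
for i in range(1,n):
    if st[i,4]>100:
        x,y,w,h,a=st[i];print(st[i]); L=x-.5;Rr=x+w-.5;mid=y+h/2
        for z in(.0215,.0275,.0335):print(z,"L",f(L,mid,z),"R",f(Rr,mid,z),"rearfront",f(x+w/2,y-.5,z),f(x+w/2,y+h-.5,z))
# tray front edge & sides from brightness
g=im.astype(int).sum(2)
print("side row 197:",[ (u,g[197,u]) for u in list(range(236,246))+list(range(355,365))])
print("col 260:",[(v,g[v,260]) for v in range(186,212)])
E
```

```text
[ 242  166   52   24 1145]
0.0215 L [0.5791 0.0528] R [ 0.5815 -0.0857] rearfront [ 0.614  -0.0172] [ 0.5496 -0.0183]
0.0275 L [0.5785 0.0526] R [ 0.5808 -0.0853] rearfront [ 0.6131 -0.0172] [ 0.549  -0.0183]
0.0335 L [0.5778 0.0523] R [ 0.5801 -0.085 ] rearfront [ 0.6123 -0.0172] [ 0.5485 -0.0182]
[ 306  167   53   24 1162]
0.0215 L [ 0.5794 -0.1176] R [ 0.5819 -0.2583] rearfront [ 0.6142 -0.1892] [ 0.5499 -0.1895]
0.0275 L [ 0.5787 -0.1171] R [ 0.5811 -0.2572] rearfront [ 0.6134 -0.1884] [ 0.5494 -0.1886]
0.0335 L [ 0.578  -0.1166] R [ 0.5804 -0.256 ] rearfront [ 0.6125 -0.1876] [ 0.5488 -0.1878]
side row 197: [(236, np.int64(453)), (237, np.int64(448)), (238, np.int64(453)), (239, np.int64(456)), (240, np.int64(507)), (241, np.int64(543)), (242, np.int64(555)), (243, np.int64(556)), (244, np.int64(559)), (245, np.int64(556)), (355, np.int64(545)), (356, np.int64(545)), (357, np.int64(545)), (358, np.int64(527)), (359, np.int64(502)), (360, np.int64(465)), (361, np.int64(459)), (362, np.int64(445)), (363, np.int64(448)), (364, np.int64(442))]
col 260: [(186, np.int64(273)), (187, np.int64(266)), (188, np.int64(261)), (189, np.int64(292)), (190, np.int64(345)), (191, np.int64(426)), (192, np.int64(509)), (193, np.int64(547)), (194, np.int64(555)), (195, np.int64(558)), (196, np.int64(559)), (197, np.int64(559)), (198, np.int64(557)), (199, np.int64(557)), (200, np.int64(557)), (201, np.int64(553)), (202, np.int64(520)), (203, np.int64(455)), (204, np.int64(436)), (205, np.int64(439)), (206, np.int64(452)), (207, np.int64(448)), (208, np.int64(445)), (209, np.int64(448)), (210, np.int64(448)), (211, np.int64(451))]
```

>>> apply_moves([
  [0.2,4,0],
  [0.2,4,0],
  [0.2,4,0],
  [0.2,4,0],
  [0.2,4,0],
], fingers=[0,0,0,0,0], yaw=[0,0,0,0,0])

```text
time: 6.2
ee_pos: [0.4175, 0.1021, 0.2357]
tcp_rot: [0.001, -3.138, 0.0]
ft_force: [1.3, 0.6, -0.2]
finger_gap: 0.0468
grip_force: 0.0
```

>>> apply_moves([
  [0.2,4,0],
  [0.2,4,0],
  [0.2,4,0],
  [0.2,4,0],
  [0.2,4,0],
], fingers=[0,0,0,0,0], yaw=[0,0,0,0,0])

```text
time: 6.62
ee_pos: [0.4071, 0.3023, 0.2354]
tcp_rot: [0.003, -3.139, 0.003]
ft_force: [0.3, 0.0, 0.8]
finger_gap: 0.0469
grip_force: 0.0
```

>>> apply_moves([
  [0,4,0],
  [0,1,0],
  [0,0,1],
  [0,0,1],
  [0,0,1],
], fingers=[0,0,0,0,0], yaw=[0,0,6,6,6])

```text
time: 7.03
ee_pos: [0.4078, 0.3502, 0.2052]
tcp_rot: [-0.496, -3.1, 0.004]
ft_force: [0.4, 0.7, 1.1]
finger_gap: 0.0475
grip_force: 0.0
```

>>> apply_moves([
  [0,0,1],
  [0,0,1],
  [0,0,0],
  [0,0,0],
  [0,0,0],
], fingers=[0,0,0,0,0], yaw=[6,6,6,6,6])

```text
time: 7.45
ee_pos: [0.4077, 0.3494, 0.1852]
tcp_rot: [-1.283, -2.865, 0.006]
ft_force: [-0.3, -0.0, -0.6]
finger_gap: 0.0474
grip_force: 0.0
```

>>> apply_moves([
  [0,0,0],
  [0,0,0],
  [0,0,0],
  [0,0,0],
  [0,0,0],
], fingers=[0,0,0,0,0], yaw=[6,6,6,6,6])

```text
time: 7.87
ee_pos: [0.4078, 0.3494, 0.1856]
tcp_rot: [-1.982, -2.436, 0.006]
ft_force: [0.4, -0.7, 0.1]
finger_gap: 0.0474
grip_force: 0.0
```

>>> apply_moves([
  [0,0,0],
  [0,0,0],
  [0,0,0],
  [0,0,0],
], fingers=[0,0,0,0], yaw=[6,6,0,0])

```text
time: 8.2
ee_pos: [0.408, 0.3498, 0.1861]
tcp_rot: [-2.217, -2.225, 0.004]
ft_force: [-0.6, -0.4, 0.3]
finger_gap: 0.0468
grip_force: 0.0
```

```bash
cat > see.py <<'E'
from h import *
import sys
# wrist-look: fin and plate top outlines; args: colour, thickness
RNG={"green":(50,70,30,85,255,255),"blue":(100,140,40,125,255,255),"amber":(8,110,50,22,255,255),"red":(0,140,50,6,255,255)}
def mask(c,n,i=0):
    r=RNG[n];h=cv2.cvtColor(c["image"],cv2.COLOR_RGB2HSV);return cv2.inRange(h,r[:3],r[3:])
def look(c,n,z,amin=150):
    nn,l,st,ce=cv2.connectedComponentsWithStats(mask(c,n))
    for i in range(1,nn):
        if st[i,4]<amin: continue
        k,_=cv2.findContours((l==i).astype(np.uint8),0,1)
        k=max(k,key=len)[:,0]
        P=np.array([onz(c,u,v,z)[:2] for u,v in k],np.float32)*1000
        r=cv2.minAreaRect(P);print(n,"px",ce[i].round(),st[i,4],"world mm",np.round(r[0],1),"size",np.round(r[1],1),"ang",round(r[2],1),"box",cv2.boxPoints(r).round(0).tolist())
E
python3 - <<'E'
from see import *
w=grab("wrist","w3.png");look(w,"green",.014);look(w,"blue",.056);s=monitor.sense();print(s["ee_pos"],s["tcp_rot"])
t=grab("top")
print("edge",onz(t,260,202.4,.006),"div",[onz(t,u,178,.0275) for u in(267.9,333.3)])
E
```

```text
green px [259. 194.] 2989 world mm [406.4 321. ] size [ 57.7 100.3] ang 1.3 box [[376.0, 370.0], [379.0, 270.0], [436.0, 271.0], [434.0, 372.0]]
blue px [456. 122.] 313 world mm [648.  420.1] size [36.  32.4] ang 85.7 box [[631.0, 403.0], [663.0, 401.0], [666.0, 437.0], [633.0, 439.0]]
blue px [258. 166.] 541 world mm [406.3 360.8] size [20.3 31.6] ang 0.1 box [[396.0, 377.0], [396.0, 345.0], [417.0, 345.0], [416.0, 377.0]]
[0.40805463 0.34985892 0.18637136] [-2.21773334 -2.22469246  0.00337056]
edge [0.51590594 0.00245569 0.006     ] div [array([ 0.5796639 , -0.01748838,  0.0275    ]), array([ 0.58266067, -0.19062371,  0.0275    ])]
```

View pics/w3.png

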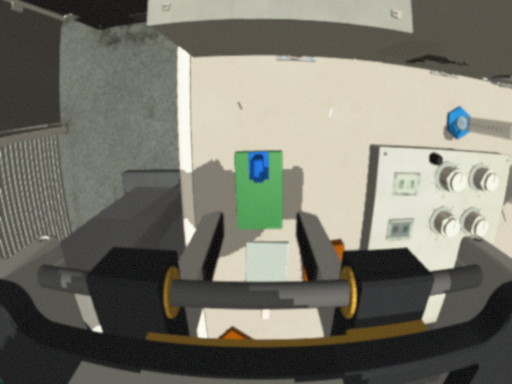

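The wrist view shows the green plate centred at (259,190) with its blue fin at (258,166), pointing to +y. It measures 100.3 x 57.7 mm at (406,321) mm. Now grasp the fin.

>>> apply_moves([
  [0.6,-0.2,3],
  [0,0,4],
  [0,0,3.5],
  [0,0,3],
  [0,0,2.2],
], fingers=[-0.1,-0.1,-0.1,-0.1,-0.1], yaw=[-1,0,0,0,0])

```text
time: 8.72
ee_pos: [0.4046, 0.3551, 0.0269]
tcp_rot: [-2.198, -2.243, 0.007]
ft_force: [-0.5, -0.3, -0.1]
finger_gap: 0.0422
grip_force: 0.0
```

>>> apply_moves([
  [0,0,0.8],
  [0,0,0],
  [0,0,0],
], fingers=[-0.1,-0.1,-0.1], yaw=[0,0,0])

```text
time: 8.97
ee_pos: [0.4068, 0.3567, 0.0232]
tcp_rot: [2.2, 2.242, 0.001]
ft_force: [-0.9, -0.4, 0.9]
finger_gap: 0.0425
grip_force: 0.0
```

>>> apply_moves([
  [0,0,0],
  [0,0,0],
  [0,0,0],
  [0,0,0],
  [0,0,0],
], fingers=[-1,-1,-1,-1,-1], yaw=[0,0,0,0,0])

```text
time: 9.38
ee_pos: [0.4067, 0.3567, 0.0233]
tcp_rot: [2.201, 2.242, 0.002]
ft_force: [-0.4, 1.0, 1.2]
finger_gap: 0.0125
grip_force: 0.7
```

>>> apply_moves([
  [0,0,0],
  [0,0,0],
  [0,0,0],
  [0,0,0],
], fingers=[-1,-1,-1,-1], yaw=[0,0,0,0])

```text
time: 9.72
ee_pos: [0.4066, 0.3568, 0.0233]
tcp_rot: [-2.201, -2.242, -0.002]
ft_force: [-1.5, -0.4, 5.3]
finger_gap: 0.0119
grip_force: 30.0
```

>>> apply_moves([
  [0,0,-1],
  [0,0,-2],
  [0,0,-2.5],
  [0,0,-2.5],
  [0,0,0],
], fingers=[-1,-1,-1,-1,-1], yaw=[0,0,0,0,0])

```text
time: 10.13
ee_pos: [0.409, 0.3583, 0.1081]
tcp_rot: [2.199, 2.241, 0.015]
ft_force: [-0.1, 0.3, -1.1]
finger_gap: 0.0118
grip_force: 30.0
```

>>> apply_moves([
  [0,0,0],
  [0,0,0],
  [0,0,0],
  [0,0,0],
  [0,0,0],
], fingers=[-1,-1,-1,-1,-1], yaw=[-6,-6,-6,-6,-6])

```text
time: 10.55
ee_pos: [0.4056, 0.3558, 0.1007]
tcp_rot: [-1.538, -2.738, 0.004]
ft_force: [0.3, 0.7, -1.7]
finger_gap: 0.012
grip_force: 30.0
```

>>> apply_moves([
  [0,0,0],
  [0,0,0],
  [0,0,0],
  [0,0,0],
  [0,0,0],
], fingers=[-1,-1,-1,-1,-1], yaw=[-6,-6,-6,-6,-6])

```text
time: 10.97
ee_pos: [0.4055, 0.3558, 0.1006]
tcp_rot: [-0.777, -3.042, 0.004]
ft_force: [-0.2, -0.3, -1.5]
finger_gap: 0.0118
grip_force: 30.0
```

>>> apply_moves([
  [0,0,0],
  [0,0,0],
  [0,0,0],
  [0,0,0],
  [0,0,0],
], fingers=[-1,-1,-1,-1,-1], yaw=[-6,-6,-6,-6,-5])

```text
time: 11.38
ee_pos: [0.4055, 0.3558, 0.1006]
tcp_rot: [0.009, -3.139, 0.003]
ft_force: [0.4, -0.5, -1.5]
finger_gap: 0.0124
grip_force: 30.0
```

>>> apply_moves([
  [0,-2,0],
  [0,-3.5,0],
  [0,-3.5,0],
  [0,-3.5,0],
  [0,-3.5,0],
], fingers=[-1,-1,-1,-1,-1], yaw=[0,0,0,0,0])

```text
time: 11.8
ee_pos: [0.4052, 0.1947, 0.1008]
tcp_rot: [0.003, -3.139, 0.002]
ft_force: [-0.3, 0.4, -1.3]
finger_gap: 0.0116
grip_force: 30.0
```

>>> apply_moves([
  [-0.5,-3.5,0],
  [-0.5,-3.5,0],
  [-0.5,-3.5,0],
  [-0.5,-3.5,0],
  [-0.5,-3.5,0],
], fingers=[-1,-1,-1,-1,-1], yaw=[0,0,0,0,0])

```text
time: 12.22
ee_pos: [0.4306, 0.0198, 0.1011]
tcp_rot: [0.002, -3.14, -0.0]
ft_force: [0.5, -0.0, -2.1]
finger_gap: 0.0119
grip_force: 30.0
```

>>> apply_moves([
  [0,-0.5,0],
  [0,0,0],
  [0,0,0],
], fingers=[-1,-1,-1], yaw=[0,0,0])

```text
time: 12.47
ee_pos: [0.4309, 0.0167, 0.1014]
tcp_rot: [-0.0, -3.14, -0.002]
ft_force: [0.3, -0.1, -1.3]
finger_gap: 0.012
grip_force: 30.0
```

```bash
python3 - <<'E'
from see import *
w=grab("wrist","w4.png");s=monitor.sense();print(s["ee_pos"],s["tcp_rot"],s["finger_gap"],s["grip_force"])
b=s["ee_pos"][2]-.0233
look(w,"green",b+.014);look(w,"blue",b+.056,60)
E
```

```text
[0.43098443 0.0172933  0.10159957] [ 2.29335105e-03 -3.13991323e+00 -1.46939824e-03] 0.011754349998312553 29.99932497739792
green px [259. 211.] 1564 world mm [434.2  16.4] size [57.  41.2] ang 89.9 box [[414.0, -12.0], [455.0, -12.0], [455.0, 45.0], [414.0, 45.0]]
green px [260. 273.] 493 world mm [473.6  16.4] size [20.2 18.4] ang 89.8 box [[464.0, 6.0], [483.0, 6.0], [483.0, 26.0], [464.0, 26.0]]
green px [260. 312.] 249 world mm [512.5  16.3] size [28.2  6.5] ang 89.9 box [[509.0, 2.0], [516.0, 2.0], [516.0, 30.0], [509.0, 30.0]]
blue px [259. 229.] 1570 world mm [423.3  16.4] size [17.4 38.8] ang 89.9 box [[404.0, 8.0], [443.0, 8.0], [443.0, 25.0], [404.0, 25.0]]
blue px [110. 312.] 1663 world mm [490.9 -89.2] size [30.7 51.6] ang 0.2 box [[475.0, -63.0], [476.0, -115.0], [506.0, -115.0], [506.0, -63.0]]
blue px [260. 328.] 804 world mm [491.6  16.3] size [24.5 20. ] ang 89.8 box [[482.0, 4.0], [502.0, 4.0], [502.0, 29.0], [482.0, 29.0]]
```

View pics/w4.png

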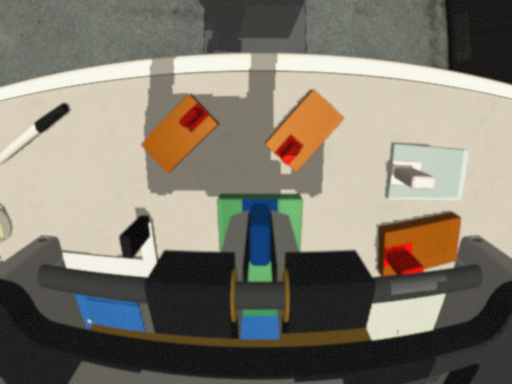

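The plate is held straight, with its front edge at row 197 and its centre at y≈16.4 mm, in line with slot_14a. Lower it in front of the mouth.

>>> apply_moves([
  [-1.2,0,1.5],
  [0,0.1,2],
  [0,0,2],
  [0,0,1],
  [0,0,0.4],
], fingers=[-1,-1,-1,-1,-1], yaw=[0,0,0,0,0])

```text
time: 12.93
ee_pos: [0.4417, 0.019, 0.0311]
tcp_rot: [0.005, -3.137, -0.001]
ft_force: [-0.5, 0.5, -1.3]
finger_gap: 0.0116
grip_force: 30.0
```

>>> apply_moves([
  [0,0,0],
  [0,0,0.1],
  [0,0,0],
], fingers=[-1,-1,-1], yaw=[0,0,0])

```text
time: 13.18
ee_pos: [0.4446, 0.0177, 0.0336]
tcp_rot: [-0.003, 3.139, -0.0]
ft_force: [-0.0, 0.1, -1.2]
finger_gap: 0.0116
grip_force: 30.0
```

>>> apply_moves([
  [0,0,0.3],
  [-1,0,0],
  [-1,0,0],
  [0,0,0],
  [0,0,0],
], fingers=[-1,-1,-1,-1,-1], yaw=[0,0,0,0,0])

```text
time: 13.6
ee_pos: [0.4646, 0.0174, 0.0297]
tcp_rot: [-0.001, 3.141, 0.0]
ft_force: [0.2, -0.5, -0.6]
finger_gap: 0.0119
grip_force: 30.0
```

>>> apply_moves([
  [-0.6,0,0],
  [-0.6,0,0],
  [0,0,0],
  [0,0,0],
], fingers=[-1,-1,-1,-1], yaw=[0,0,0,0])

```text
time: 13.93
ee_pos: [0.476, 0.0175, 0.0294]
tcp_rot: [0.002, -3.142, -0.0]
ft_force: [0.1, -1.0, -1.1]
finger_gap: 0.0122
grip_force: 30.0
```

>>> apply_moves([
  [-0.6,0,0],
  [-0.6,0,0],
  [-0.6,0,0],
  [0,0,0],
  [0,0,0],
], fingers=[-1,-1,-1,-1,-1], yaw=[0,0,0,0,0])

```text
time: 14.35
ee_pos: [0.494, 0.0175, 0.0293]
tcp_rot: [0.002, -3.141, -0.0]
ft_force: [0.2, 1.0, -1.7]
finger_gap: 0.0118
grip_force: 30.0
```

>>> apply_moves([
  [-0.6,0,0],
  [-0.6,0,0],
  [-0.6,0,0],
  [0,0,0],
  [0,0,0],
], fingers=[-1,-1,-1,-1,-1], yaw=[0,0,0,0,0])

```text
time: 14.77
ee_pos: [0.512, 0.0175, 0.0293]
tcp_rot: [0.002, -3.141, -0.0]
ft_force: [-0.2, 0.2, -0.2]
finger_gap: 0.0117
grip_force: 30.0
```

>>> apply_moves([
  [-0.4,0,0],
  [-0.4,0,0],
  [0,0,0],
  [0,0,0],
  [0,0,0],
], fingers=[-1,-1,-1,-1,-1], yaw=[0,0,0,0,0])

```text
time: 15.18
ee_pos: [0.5196, 0.0176, 0.0293]
tcp_rot: [0.002, -3.141, -0.0]
ft_force: [0.3, 0.2, -1.3]
finger_gap: 0.0118
grip_force: 30.0
```

>>> apply_moves([
  [-0.4,0,0],
  [0,0,0],
  [0,0,0],
], fingers=[-1,-1,-1], yaw=[0,0,0])

```text
time: 15.43
ee_pos: [0.5239, 0.0176, 0.0295]
tcp_rot: [-0.002, 3.141, 0.0]
ft_force: [0.5, -0.0, -1.6]
finger_gap: 0.0119
grip_force: 30.0
```

>>> apply_moves([
  [-0.3,0,0],
  [0,0,0],
  [0,0,0],
], fingers=[-1,-1,-1], yaw=[0,0,0])

```text
time: 15.68
ee_pos: [0.5268, 0.0176, 0.0294]
tcp_rot: [-0.002, 3.142, 0.0]
ft_force: [0.7, 0.3, -1.8]
finger_gap: 0.0117
grip_force: 30.0
```

>>> apply_moves([
  [-0.2,0,0],
  [0,0,0],
  [0,0,0],
], fingers=[-1,-1,-1], yaw=[0,0,0])

```text
time: 15.93
ee_pos: [0.5287, 0.0176, 0.0295]
tcp_rot: [-0.002, 3.142, 0.0]
ft_force: [0.5, -0.1, -1.6]
finger_gap: 0.0119
grip_force: 30.0
```

>>> apply_moves([
  [-0.2,0,0],
  [0,0,0],
  [0,0,0],
], fingers=[-1,-1,-1], yaw=[0,0,0])

```text
time: 16.18
ee_pos: [0.5306, 0.0176, 0.0294]
tcp_rot: [0.002, -3.141, -0.0]
ft_force: [0.4, 0.2, -1.9]
finger_gap: 0.0119
grip_force: 30.0
```

>>> apply_moves([
  [-0.2,0,0],
  [0,0,0],
  [0,0,0],
], fingers=[-1,-1,-1], yaw=[0,0,0])

```text
time: 16.43
ee_pos: [0.5314, 0.0175, 0.0294]
tcp_rot: [0.002, -3.139, 0.0]
ft_force: [-5.2, -0.8, 2.9]
finger_gap: 0.0114
grip_force: 30.0
```

>>> apply_moves([
  [0,0,0],
  [0,0,0],
  [0,0,0],
  [0,0,-2],
  [0,0,-4],
], fingers=[-0.3,-0.3,-0.3,-0.3,-0.3], yaw=[0,0,0,0,0])

```text
time: 16.85
ee_pos: [0.5289, 0.0179, 0.0846]
tcp_rot: [0.001, -3.13, -0.002]
ft_force: [0.6, 0.6, 0.6]
finger_gap: 0.033
grip_force: 0.0
```

>>> apply_moves([
  [0,0,-4],
  [0,0,-4],
  [1,3,-2],
  [1,3.5,0],
  [1,3.5,0],
], fingers=[-0.1,-0.1,-0.1,-0.1,-0.1], yaw=[0,0,0,0,0])

```text
time: 17.27
ee_pos: [0.5042, 0.1183, 0.1928]
tcp_rot: [0.002, 3.134, 0.002]
ft_force: [0.5, 0.9, 0.6]
finger_gap: 0.0425
grip_force: 0.0
```

>>> apply_moves([
  [0,3.5,0],
  [0,1,0],
  [0,0,0],
  [0,0,0],
  [0,0,0],
], fingers=[-0.1,-0.1,-0.1,-0.1,-0.1], yaw=[0,0,6,7,7])

```text
time: 17.68
ee_pos: [0.5029, 0.1627, 0.1895]
tcp_rot: [0.552, 3.092, -0.0]
ft_force: [0.2, 0.1, -0.8]
finger_gap: 0.0424
grip_force: 0.0
```

>>> apply_moves([
  [0,0,0],
  [0,0,0],
  [0,0,0],
  [0,0,0],
  [0,0,0],
], fingers=[-0.1,-0.1,-0.1,-0.1,-0.1], yaw=[7,7,7,7,7])

```text
time: 18.1
ee_pos: [0.5031, 0.162, 0.1896]
tcp_rot: [1.458, 2.782, 0.0]
ft_force: [-0.8, -0.7, 0.4]
finger_gap: 0.0422
grip_force: 0.0
```

>>> apply_moves([
  [0,0,0],
  [0,0,0],
  [0,0,0],
  [0,0,0],
  [0,0,0],
], fingers=[-0.1,-0.1,-0.1,-0.1,-0.1], yaw=[7,7,7,7,0])

```text
time: 18.52
ee_pos: [0.5031, 0.1621, 0.1896]
tcp_rot: [2.083, 2.351, 0.001]
ft_force: [0.1, 0.0, -0.2]
finger_gap: 0.0421
grip_force: 0.0
```

>>> apply_moves([
  [0,0,0],
  [0,0,0],
], fingers=[-0.1,-0.1], yaw=[0,0])

```text
time: 18.68
ee_pos: [0.5027, 0.1623, 0.1895]
tcp_rot: [2.078, 2.356, 0.0]
ft_force: [0.0, 0.5, 0.1]
finger_gap: 0.0424
grip_force: 0.0
```

```bash
python3 - <<'E'
from see import *
w=grab("wrist","w5.png");s=monitor.sense();print(s["ee_pos"],s["tcp_rot"])
look(w,"amber",.020,300);look(w,"red",.062)
E
```

```text
[0.5026732  0.16236131 0.18948678] [2.07822209e+00 2.35575301e+00 2.93512515e-04]
amber px [259. 136.] 3476 world mm [498.3 196.9] size [58.3 99.1] ang 7.7 box [[463.0, 242.0], [476.0, 144.0], [534.0, 152.0], [521.0, 250.0]]
amber px [158. 228.] 1114 world mm [380.3  61.8] size [45.  65.3] ang 48.4 box [[341.0, 67.0], [390.0, 23.0], [420.0, 57.0], [371.0, 100.0]]
amber px [178. 293.] 507 world mm [407.4 -36.9] size [23.2 99.3] ang 0.3 box [[396.0, 13.0], [396.0, -87.0], [419.0, -86.0], [419.0, 13.0]]
amber px [342. 293.] 499 world mm [643.7  -7.3] size [23.3 99.2] ang 14.0 box [[620.0, 38.0], [644.0, -58.0], [667.0, -53.0], [643.0, 44.0]]
amber px [299. 337.] 2815 world mm [ 586.6 -103.9] size [517.9  37.8] ang 7.9 box [[327.0, -121.0], [333.0, -158.0], [846.0, -87.0], [840.0, -50.0]]
red px [260. 169.] 574 world mm [501.8 169.1] size [20. 37.] ang 7.5 box [[489.0, 186.0], [494.0, 149.0], [514.0, 152.0], [509.0, 189.0]]
```

View pics/w5.png

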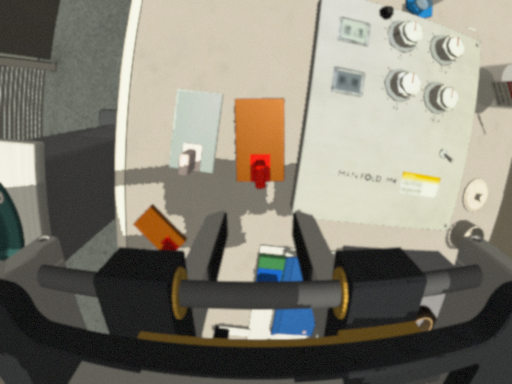

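The wrist view shows amber plate_20 centred at (259,138) with its red fin at (260,168) under the fingers. It measures 99 x 58 mm, which is the large one. Colourless plate_8 is at (196,130).

>>> apply_moves([
  [0,0,3.5],
  [0,0,4],
  [0,0,4],
  [0,0,3],
  [0,0,1.8],
], fingers=[-0.1,-0.1,-0.1,-0.1,-0.1], yaw=[-0.5,0,0,0,0])

```text
time: 19.15
ee_pos: [0.4997, 0.1618, 0.0221]
tcp_rot: [-2.066, -2.362, 0.008]
ft_force: [0.7, -0.0, -0.5]
finger_gap: 0.0427
grip_force: 0.0
```

>>> apply_moves([
  [0,0,0],
  [0,0,0],
  [0,0,0],
  [0,0,0],
  [0,0,0],
], fingers=[-0.1,-0.1,-1,-1,-1], yaw=[0,0,0,0,0])

```text
time: 19.57
ee_pos: [0.5033, 0.1627, 0.0277]
tcp_rot: [2.069, 2.362, 0.003]
ft_force: [-0.3, 0.3, 0.6]
finger_gap: 0.0259
grip_force: 0.0
```

>>> apply_moves([
  [0,0,0],
  [0,0,0],
  [0,0,0],
  [0,0,0],
  [0,0,0],
], fingers=[-1,-1,-1,-1,-1], yaw=[0,0,0,0,0])

```text
time: 19.98
ee_pos: [0.5029, 0.1626, 0.0271]
tcp_rot: [2.07, 2.363, 0.001]
ft_force: [-0.4, -0.9, 2.0]
finger_gap: 0.0119
grip_force: 30.0
```

>>> apply_moves([
  [0,0,0],
  [0,0,0],
], fingers=[-1,-1], yaw=[0,0])

```text
time: 20.15
ee_pos: [0.5029, 0.1626, 0.0271]
tcp_rot: [2.07, 2.363, 0.001]
ft_force: [0.1, -0.3, 3.2]
finger_gap: 0.0121
grip_force: 30.0
```

>>> apply_moves([
  [0,0,-1],
  [0,0,-2],
  [0,0,-3],
  [0,0,-3],
  [0,0,0],
], fingers=[-1,-1,-1,-1,-1], yaw=[0,0,0,0,0])

```text
time: 20.57
ee_pos: [0.5061, 0.1634, 0.1233]
tcp_rot: [2.066, 2.358, 0.015]
ft_force: [1.1, 0.4, -0.4]
finger_gap: 0.0115
grip_force: 30.0
```

>>> apply_moves([
  [-1,-2,0],
  [-2.9,-2,0],
  [-3,-2,0],
  [-3,-2,0],
  [-3,-2,0],
], fingers=[-1,-1,-1,-1,-1], yaw=[0,0,0,0,0])

```text
time: 20.98
ee_pos: [0.4185, 0.0206, 0.1151]
tcp_rot: [-2.068, -2.363, 0.002]
ft_force: [1.0, -0.7, -1.1]
finger_gap: 0.0117
grip_force: 30.0
```

>>> apply_moves([
  [-3,-1,0],
  [-3,0,0],
  [0,0,0],
  [0,0,0],
  [0,0,0],
], fingers=[-1,-1,-1,-1,-1], yaw=[0,0,6,6,6])

```text
time: 21.4
ee_pos: [0.4173, -0.0399, 0.1152]
tcp_rot: [-2.42, -2.0, 0.002]
ft_force: [-0.0, 0.0, -1.2]
finger_gap: 0.0118
grip_force: 30.0
```

>>> apply_moves([
  [0,0,0],
  [0,0,0],
  [0,0,0],
  [0,0,0],
  [0,0,0],
], fingers=[-1,-1,-1,-1,-1], yaw=[6,6,6,6,6])

```text
time: 21.82
ee_pos: [0.4173, -0.0391, 0.1151]
tcp_rot: [-2.854, -1.309, 0.003]
ft_force: [0.3, 0.4, -2.3]
finger_gap: 0.0116
grip_force: 30.0
```

>>> apply_moves([
  [0,0,0],
  [0,0,0],
  [0,0,0],
  [0,0,0],
  [0,0,0],
], fingers=[-1,-1,-1,-1,-1], yaw=[6,6,6,6,6])

```text
time: 22.23
ee_pos: [0.4173, -0.039, 0.1151]
tcp_rot: [-3.096, -0.525, 0.004]
ft_force: [0.4, -0.3, -1.5]
finger_gap: 0.0119
grip_force: 30.0
```

>>> apply_moves([
  [0,0,0],
  [0,0,0],
  [0,0,0],
  [0,0,0],
  [0,0,0],
], fingers=[-1,-1,-1,-1,-1], yaw=[6,6,6,1.6,0])

```text
time: 22.65
ee_pos: [0.4174, -0.0391, 0.1152]
tcp_rot: [-3.141, 0.002, 0.004]
ft_force: [-0.1, -0.0, -1.8]
finger_gap: 0.0119
grip_force: 30.0
```

>>> apply_moves([
  [0,2.5,0],
  [0,3,0],
  [0,3,0],
  [0,3,0],
  [0,0.1,0],
], fingers=[-1,-1,-1,-1,-1], yaw=[0,0,0,0,0])

```text
time: 23.07
ee_pos: [0.4176, -0.1594, 0.1157]
tcp_rot: [3.139, -0.007, -0.002]
ft_force: [-0.6, -0.0, -2.0]
finger_gap: 0.0114
grip_force: 30.0
```

>>> apply_moves([
  [1,0,0],
  [0,0,0],
  [0,0,0],
], fingers=[-1,-1,-1], yaw=[0,0,0])

```text
time: 23.32
ee_pos: [0.4285, -0.1542, 0.116]
tcp_rot: [-3.14, -0.002, 0.001]
ft_force: [0.1, -0.1, -1.9]
finger_gap: 0.0116
grip_force: 30.0
```

```bash
python3 - <<'E'
from see import *
w=grab("wrist","w6.png");s=monitor.sense();print(s["ee_pos"],s["tcp_rot"])
b=s["ee_pos"][2]-.0271
look(w,"amber",b+.020,200);look(w,"red",b+.062);look(w,"blue",.03,300)
E
```

```text
[ 0.42832384 -0.15413657  0.11607862] [-3.14073219e+00 -2.10875506e-03  1.25849332e-03]
amber px [259. 152.] 10790 world mm [ 463.6 -154. ] size [99.3 58.5] ang 0.3 box [[414.0, -125.0], [414.0, -184.0], [513.0, -183.0], [513.0, -124.0]]
amber px [ 83. 225.] 1196 world mm [420.5 -15.6] size [26.7 49.3] ang 49.1 box [[393.0, -10.0], [430.0, -42.0], [448.0, -22.0], [411.0, 11.0]]
amber px [175. 223.] 1822 world mm [421.5 -92.6] size [26.2 47.4] ang 42.3 box [[396.0, -84.0], [428.0, -119.0], [447.0, -101.0], [415.0, -66.0]]
amber px [233. 296.] 314 world mm [ 362.9 -133.8] size [ 5.8 52.2] ang 86.8 box [[337.0, -135.0], [389.0, -138.0], [389.0, -132.0], [337.0, -129.0]]
amber px [286. 296.] 313 world mm [ 363.  -175.2] size [52.1  5.5] ang 2.2 box [[337.0, -173.0], [337.0, -179.0], [389.0, -177.0], [389.0, -172.0]]
amber px [247. 338.] 2818 world mm [ 315.7 -121.8] size [ 18.1 264.9] ang 0.2 box [[306.0, 11.0], [307.0, -254.0], [325.0, -254.0], [324.0, 11.0]]
red px [259. 226.] 1740 world mm [ 438.  -154.5] size [41.7 18. ] ang 0.0 box [[417.0, -145.0], [417.0, -164.0], [459.0, -163.0], [459.0, -145.0]]
red px [ 84. 215.] 286 world mm [443.4 -48.8] size [ 9.1 22.6] ang 39.7 box [[433.0, -43.0], [447.0, -60.0], [454.0, -55.0], [440.0, -37.0]]
red px [155. 244.] 322 world mm [427.9 -93.1] size [ 7.8 20.4] ang 41.1 box [[418.0, -88.0], [432.0, -103.0], [438.0, -98.0], [424.0, -83.0]]
blue px [155.  30.] 3964 world mm [581.7 -56.7] size [69.9 63. ] ang 89.7 box [[550.0, -91.0], [613.0, -92.0], [613.0, -22.0], [550.0, -22.0]]
blue px [297.  27.] 8132 world mm [ 580.6 -188.9] size [ 60.1 142.1] ang 1.0 box [[549.0, -118.0], [552.0, -261.0], [612.0, -259.0], [609.0, -117.0]]
blue px [89. 50.] 4290 world mm [566.   16.8] size [71.8 98.9] ang 89.2 box [[516.0, -18.0], [615.0, -20.0], [616.0, 52.0], [517.0, 53.0]]
```

View pics/w6.png

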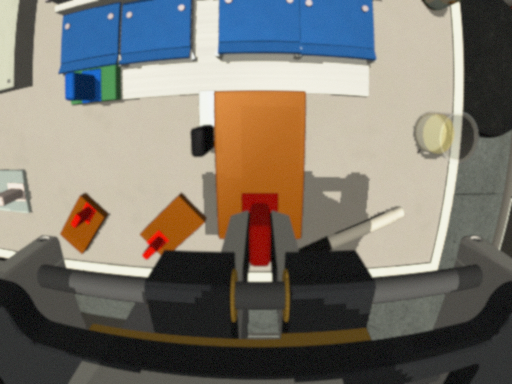

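The view from the cabinet side shows plate_20 held straight (u 215-305), the slot_20 roof at u 218-297 with its divider, and the green plate home at (92,83). The slot y positions work out as +17, -53, -153 and -223 mm.

>>> apply_moves([
  [2,-0.1,1],
  [0.2,0,2.5],
  [0,0,2.5],
  [0,0,1.5],
  [0,0,0.4],
], fingers=[-1,-1,-1,-1,-1], yaw=[0,0,0,0,0])

```text
time: 23.78
ee_pos: [0.4478, -0.152, 0.034]
tcp_rot: [-3.138, -0.002, 0.01]
ft_force: [-0.1, -0.4, -1.3]
finger_gap: 0.012
grip_force: 30.0
```

>>> apply_moves([
  [0,0,0],
  [0,0,0],
  [0,0,0],
], fingers=[-1,-1,-1], yaw=[0,0,0])

```text
time: 24.03
ee_pos: [0.4514, -0.1545, 0.0392]
tcp_rot: [3.14, -0.0, 0.005]
ft_force: [0.6, -0.1, -1.7]
finger_gap: 0.0113
grip_force: 30.0
```

>>> apply_moves([
  [0,-0.1,0.5],
  [0,0,0],
  [0,0,0],
], fingers=[-1,-1,-1], yaw=[0,0,0])

```text
time: 24.28
ee_pos: [0.4506, -0.1534, 0.033]
tcp_rot: [3.141, -0.001, 0.002]
ft_force: [-0.2, 0.0, -1.6]
finger_gap: 0.0117
grip_force: 30.0
```

>>> apply_moves([
  [0.6,0,0],
  [0.6,0,0],
  [0.6,0,0],
  [0,0,0],
  [0,0,0],
], fingers=[-1,-1,-1,-1,-1], yaw=[0,0,0,0,0])

```text
time: 24.7
ee_pos: [0.4698, -0.1536, 0.0329]
tcp_rot: [3.141, -0.001, 0.004]
ft_force: [0.6, -0.5, -0.2]
finger_gap: 0.0121
grip_force: 30.0
```

>>> apply_moves([
  [0.5,0,0],
  [0.5,0,0],
  [0,0,0],
  [0,0,0],
], fingers=[-1,-1,-1,-1], yaw=[0,0,0,0])

```text
time: 25.03
ee_pos: [0.4788, -0.1536, 0.033]
tcp_rot: [3.141, -0.001, 0.002]
ft_force: [-1.4, -0.7, 3.3]
finger_gap: 0.0117
grip_force: 30.0
```

>>> apply_moves([
  [0.6,0,0],
  [0.6,0,0],
  [0.6,0,0],
  [0,0,0],
  [0,0,0],
], fingers=[-1,-1,-1,-1,-1], yaw=[0,0,0,0,0])

```text
time: 25.45
ee_pos: [0.4966, -0.1536, 0.033]
tcp_rot: [3.141, -0.001, 0.002]
ft_force: [-1.1, -1.2, 3.8]
finger_gap: 0.0118
grip_force: 30.0
```

>>> apply_moves([
  [0.6,0,0],
  [0.6,0,0],
  [0.6,0,0],
  [0,0,0],
  [0,0,0],
], fingers=[-1,-1,-1,-1,-1], yaw=[0,0,0,0,0])

```text
time: 25.87
ee_pos: [0.5146, -0.1535, 0.033]
tcp_rot: [3.141, -0.001, 0.002]
ft_force: [-1.0, 0.3, 4.6]
finger_gap: 0.0121
grip_force: 30.0
```

>>> apply_moves([
  [0.4,0,0],
  [0.4,0,0],
  [0.3,0,0],
  [0,0,0],
  [0,0,0],
], fingers=[-1,-1,-1,-1,-1], yaw=[0,0,0,0,0])

```text
time: 26.28
ee_pos: [0.5249, -0.1535, 0.0331]
tcp_rot: [3.141, -0.001, -0.001]
ft_force: [-2.9, -0.7, 5.7]
finger_gap: 0.0117
grip_force: 30.0
```

>>> apply_moves([
  [0.3,0,0],
  [0,0,0],
  [0,0,0],
], fingers=[-1,-1,-1], yaw=[0,0,0])

```text
time: 26.53
ee_pos: [0.5277, -0.1535, 0.0331]
tcp_rot: [3.141, -0.001, -0.001]
ft_force: [-4.8, 0.1, 6.1]
finger_gap: 0.0119
grip_force: 30.0
```

>>> apply_moves([
  [0.2,0,0],
  [0,0,0],
  [0,0,0],
], fingers=[-1,-1,-1], yaw=[0,0,0])

```text
time: 26.78
ee_pos: [0.5294, -0.1535, 0.033]
tcp_rot: [3.141, -0.001, -0.002]
ft_force: [-4.9, -0.3, 7.0]
finger_gap: 0.0118
grip_force: 30.0
```

>>> apply_moves([
  [0.2,0,0],
  [0,0,0],
  [0,0,0],
], fingers=[-1,-1,-1], yaw=[0,0,0])

```text
time: 27.03
ee_pos: [0.5314, -0.1535, 0.033]
tcp_rot: [3.142, -0.001, -0.002]
ft_force: [-4.5, -0.0, 7.4]
finger_gap: 0.0118
grip_force: 30.0
```

>>> apply_moves([
  [0,0,0],
  [0,0,0],
  [0,0,0],
  [0,0,-2],
  [0,0,-4],
], fingers=[-0.3,-0.3,-0.3,-0.3,-0.3], yaw=[0,0,0,0,0])

```text
time: 27.45
ee_pos: [0.5279, -0.1515, 0.0862]
tcp_rot: [-3.136, 0.001, 0.02]
ft_force: [1.0, 0.5, -1.0]
finger_gap: 0.0327
grip_force: 0.0
```

>>> apply_moves([
  [-1,0,-3],
  [-3,0,-3],
  [-3,0,-3],
  [0,0,0],
  [0,0,0],
], fingers=[-0.1,-0.1,-0.1,-0.1,-0.1], yaw=[0,0,0,0,0])

```text
time: 27.87
ee_pos: [0.4639, -0.1538, 0.1838]
tcp_rot: [3.139, -0.002, 0.009]
ft_force: [-0.1, -0.1, -0.4]
finger_gap: 0.0424
grip_force: 0.0
```

```bash
python3 - <<'E'
from see import *
w=grab("wrist","w7.png");s=monitor.sense();print(s["ee_pos"],s["tcp_rot"])
look(w,"amber",.026,800);look(w,"green",.020,200);look(w,"blue",.03,800)
E
```

```text
[ 0.4635472  -0.15336551  0.18153332] [ 3.14131060e+00 -1.64996084e-03  2.75507271e-03]
amber px [259.  88.] 2877 world mm [ 556.4 -154. ] size [56.7 79.5] ang 89.8 box [[517.0, -182.0], [596.0, -182.0], [596.0, -126.0], [517.0, -125.0]]
amber px [111. 232.] 893 world mm [384.2  48. ] size [38.4 70.6] ang 49.1 box [[345.0, 57.0], [398.0, 10.0], [423.0, 39.0], [370.0, 86.0]]
amber px [186. 230.] 907 world mm [386.1 -63.8] size [37.9 66.8] ang 43.5 box [[349.0, -53.0], [395.0, -101.0], [423.0, -75.0], [377.0, -27.0]]
amber px [292. 337.] 2707 world mm [ 203.4 -191.1] size [475.5  32.9] ang 89.8 box [[186.0, -429.0], [219.0, -429.0], [221.0, 47.0], [188.0, 47.0]]
green px [135.  80.] 415 world mm [579.   -4.6] size [20.4 36.1] ang 89.9 box [[561.0, -15.0], [597.0, -15.0], [597.0, 6.0], [561.0, 6.0]]
blue px [217.  40.] 11337 world mm [606.9 -94.2] size [ 91.9 381.5] ang 0.2 box [[560.0, 96.0], [562.0, -285.0], [653.0, -285.0], [652.0, 97.0]]
```

View pics/w7.png

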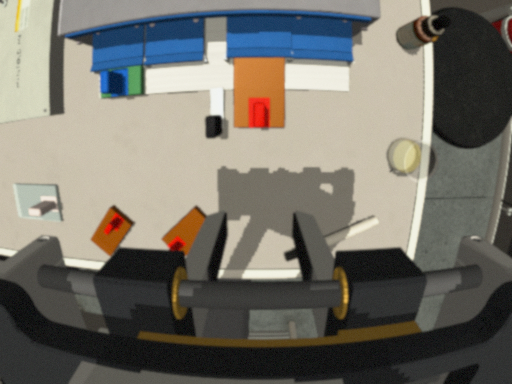

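The image shows plate_20's front edge at row 127, well ahead of the tray edge (row ~91). The pull is now at row 126, so the plate caught at the mouth and pushed the tray in. Quantify this numerically.

```bash
python3 - <<'E'
from see import *
w=grab("wrist");im=w["image"]
hsv=cv2.cvtColor(im,cv2.COLOR_RGB2HSV)
for u in (150,205,300,330,340):
    g=im[:,u].astype(int).sum(1);d=np.diff(g[70:110]);v=70+int(d.argmin())
    print("tray edge u",u,"v",v,onz(w,u,v+.5,.006)[:2].round(4))
b=(mask(w,"blue")>0)
for u in (110,130,160,185,240,260,280,300,320,345):
    rows=np.nonzero(b[20:85,u])[0]+20
    print("blue col",u,rows.min(),rows.max(),[onz(w,u,rows.max()+.5,z)[:2].round(4).tolist() for z in(.0215,.0275,.0335)])
a=(mask(w,"amber")>0)
for u in (240,259,278): 
    rows=np.nonzero(a[40:135,u])[0]+40;print("amber",u,rows.min(),rows.max(),onz(w,u,rows.min()-.5,.026)[:2],onz(w,u,rows.max()+.5,.026)[:2])
for v in (65,75,100,120):
    c=np.nonzero(a[v,200:310])[0]+200;print("amber row",v,c.min(),c.max(),onz(w,c.min()-.5,v,.026)[:2],onz(w,c.max()+.5,v,.026)[:2])
print("roof L/R @v52",[ (np.nonzero(b[v,200:380])[0]+200)[[0,-1]] for v in(46,50,54)],[onz(w,u,50,.0335)[:2] for u in(228,352)])
t=grab("top");g=t["image"].astype(int)
print("top pull dark",)
m=(g[165:215,285:315].sum(2)<200);ys,xs=np.nonzero(m);print(m.sum(),onz(t,xs.mean()+285,ys.mean()+165,.055))
cv2.imwrite("pics/w7c.png",cv2.resize(im[0:135,60:390][:,:,::-1],None,fx=2.4,fy=2.4,interpolation=cv2.INTER_CUBIC))
E
```

```text
tray edge u 150 v 92 [ 0.5613 -0.0185]
tray edge u 205 v 88 [ 0.5621 -0.0887]
tray edge u 300 v 87 [ 0.5625 -0.2019]
tray edge u 330 v 88 [ 0.5627 -0.2385]
tray edge u 340 v 89 [ 0.5621 -0.2511]
blue col 110 24 84 [[0.5752, 0.0301], [0.5745, 0.0269], [0.5738, 0.0237]]
blue col 130 20 64 [[0.5971, 0.0019], [0.596, -0.0009], [0.595, -0.0036]]
blue col 160 20 61 [[0.5967, -0.0374], [0.5956, -0.0394], [0.5946, -0.0415]]
blue col 185 20 59 [[0.5966, -0.0681], [0.5955, -0.0696], [0.5945, -0.0711]]
blue col 240 20 54 [[0.5995, -0.1318], [0.5984, -0.1322], [0.5973, -0.1326]]
blue col 260 20 54 [[0.5993, -0.1544], [0.5982, -0.1544], [0.5971, -0.1544]]
blue col 280 20 54 [[0.5995, -0.177], [0.5984, -0.1766], [0.5973, -0.1762]]
blue col 300 20 56 [[0.5977, -0.1998], [0.5967, -0.199], [0.5956, -0.1982]]
blue col 320 20 57 [[0.5976, -0.223], [0.5965, -0.2218], [0.5955, -0.2206]]
blue col 345 22 58 [[0.5984, -0.253], [0.5973, -0.2512], [0.5963, -0.2495]]
amber 240 57 126 [ 0.59636688 -0.13209907] [ 0.51645065 -0.13168484]
amber 259 56 96 [ 0.59728484 -0.15328597] [ 0.55028279 -0.15318875]
amber 278 56 126 [ 0.5974294  -0.17446979] [ 0.51635254 -0.17453939]
amber row 65 235 284 [ 0.58662448 -0.12593833] [ 0.58651205 -0.18170448]
amber row 75 235 284 [ 0.57509614 -0.1259144 ] [ 0.57498321 -0.18168127]
amber row 100 234 284 [ 0.54661764 -0.12463813] [ 0.54648263 -0.18171646]
amber row 120 235 284 [ 0.52391267 -0.12554586] [ 0.52379644 -0.18184016]
roof L/R @v52 [array([200, 352]), array([200, 352]), array([200, 352])] [array([ 0.6028678 , -0.11940794]), array([ 0.60700589, -0.25795837])]
top pull dark
134 [ 0.49848612 -0.11347687  0.055     ]
```

View pics/w7c.png

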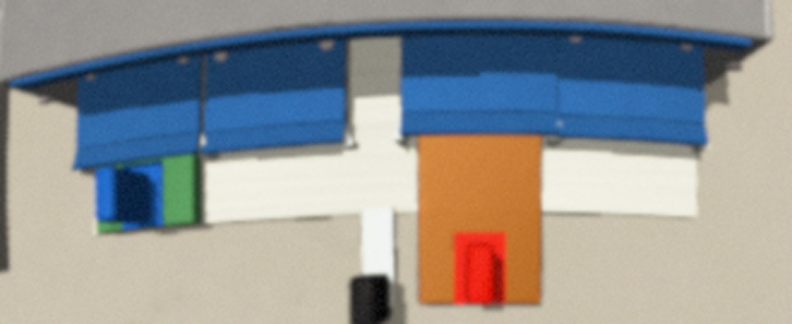

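The crop shows plate_20 square and centred under its roof (u 418-541 against roof 400-557), but its rear is only about 10 mm into the tunnel. The tray is pushed in by 46 mm. I'll regrasp the fin and draw back.

>>> apply_moves([
  [3.4,0,0],
  [3.4,0,3],
  [0,0,4],
  [0,0,4],
  [0,0,2.5],
], fingers=[-0.1,-0.1,-0.1,-0.1,-0.1], yaw=[0,0,0,0,0])

```text
time: 28.43
ee_pos: [0.5258, -0.1515, 0.0412]
tcp_rot: [-3.137, -0.0, 0.016]
ft_force: [-0.8, -0.2, -0.7]
finger_gap: 0.0419
grip_force: 0.0
```

>>> apply_moves([
  [0,0,1],
  [0,0,0],
  [0,0,0],
], fingers=[-0.1,-0.1,-0.1], yaw=[0,0,0])

```text
time: 28.68
ee_pos: [0.5287, -0.1532, 0.0382]
tcp_rot: [-3.141, 0.001, 0.002]
ft_force: [0.8, 0.5, 0.4]
finger_gap: 0.0423
grip_force: 0.0
```

>>> apply_moves([
  [0.3,0,0.3],
  [0,0,0],
  [0,0,0],
  [0,0,0],
  [0,0,0],
], fingers=[-1,-1,-1,-1,-1], yaw=[0,0,0,0,0])

```text
time: 29.1
ee_pos: [0.5321, -0.1536, 0.0369]
tcp_rot: [3.141, -0.001, 0.003]
ft_force: [-0.7, -0.0, 0.1]
finger_gap: 0.0123
grip_force: 0.0
```

>>> apply_moves([
  [0,0,0],
  [0,0,0],
  [0,0,0],
  [0,0,0],
  [0,0,0],
], fingers=[-1,-1,-1,-1,-1], yaw=[0,0,0,0,0])

```text
time: 29.52
ee_pos: [0.532, -0.1536, 0.0369]
tcp_rot: [3.141, -0.001, 0.002]
ft_force: [-1.1, 0.4, 5.0]
finger_gap: 0.0121
grip_force: 30.0
```

>>> apply_moves([
  [-1,0,0],
  [-1,0,0],
  [-1,0,0],
  [0,0,0],
  [0,0,0],
], fingers=[-1,-1,-1,-1,-1], yaw=[0,0,0,0,0])

```text
time: 29.93
ee_pos: [0.5001, -0.1535, 0.0365]
tcp_rot: [3.141, -0.002, -0.002]
ft_force: [-1.2, 0.1, 7.1]
finger_gap: 0.0117
grip_force: 30.0
```

```bash
cat > tray.py <<'E'
from see import *
def tray():
    t=grab("top");b=mask(t,"blue");b[:155]=0;b[205:]=0;b[:,:235]=0;b[:,372:]=0
    o=[]
    for u in (256,262,280,286,325,330,345,350):
        r=np.nonzero(b[:,u])[0]
        if len(r):o.append((u,onz(t,u,r.max()+.5,.0275)[0].round(3)))
    print("roof front x (full out .549):",o)
E
python3 -c "
from tray import *
tray();s=monitor.sense();print(s['ee_pos'],s['ft_force'],s['wrist_torque'])"
```

```text
roof front x (full out .549): [(256, np.float64(0.564)), (262, np.float64(0.599)), (280, np.float64(0.598)), (286, np.float64(0.598)), (325, np.float64(0.61)), (330, np.float64(0.597)), (345, np.float64(0.598)), (350, np.float64(0.598))]
[ 0.50011253 -0.15347923  0.03650256] [-0.57470787  0.31386188  6.61185314] [ 0.10779781  0.0769127  -0.00602132]
```

>>> apply_moves([
  [0,0,-0.2],
  [0,0,0],
  [0,0,0],
  [0,0,0],
], fingers=[-1,-1,-1,-1], yaw=[0,0,0,0])

```text
time: 30.32
ee_pos: [0.5, -0.153, 0.0369]
tcp_rot: [-3.141, 0.001, 0.005]
ft_force: [-0.2, -0.3, 0.5]
finger_gap: 0.0115
grip_force: 30.0
```

>>> apply_moves([
  [0,0,-0.2],
  [0,0,0],
  [0,0,0],
  [0,0,0],
], fingers=[-1,-1,-1,-1], yaw=[0,0,0,0])

```text
time: 30.65
ee_pos: [0.5014, -0.1532, 0.0394]
tcp_rot: [-3.141, 0.001, 0.001]
ft_force: [-0.1, 0.7, -2.0]
finger_gap: 0.0115
grip_force: 30.0
```

>>> apply_moves([
  [0,0,0.1],
  [0.5,0,0],
  [0.5,0,0],
  [0,0,0],
  [0,0,0],
], fingers=[-1,-1,-1,-1,-1], yaw=[0,0,0,0,0])

```text
time: 31.07
ee_pos: [0.512, -0.1534, 0.0388]
tcp_rot: [-3.142, 0.001, -0.0]
ft_force: [-1.0, 1.0, -1.6]
finger_gap: 0.0116
grip_force: 30.0
```

>>> apply_moves([
  [0.5,0,0],
  [0.5,0,0],
  [0.5,0,0],
  [0,0,0],
  [0,0,0],
], fingers=[-1,-1,-1,-1,-1], yaw=[0,0,0,0,0])

```text
time: 31.48
ee_pos: [0.5269, -0.1533, 0.0388]
tcp_rot: [-3.142, 0.001, 0.0]
ft_force: [0.2, 0.2, -1.8]
finger_gap: 0.0118
grip_force: 30.0
```

>>> apply_moves([
  [0.4,0,0],
  [0.4,0,0],
  [0.4,0,0],
  [0,0,0],
  [0,0,0],
], fingers=[-1,-1,-1,-1,-1], yaw=[0,0,0,0,0])

```text
time: 31.9
ee_pos: [0.5388, -0.1534, 0.0388]
tcp_rot: [-3.142, 0.001, -0.0]
ft_force: [-0.5, -0.1, -1.3]
finger_gap: 0.0117
grip_force: 30.0
```

```bash
python3 -c "
from tray import *
tray()"
```

```text
roof front x (full out .549): [(256, np.float64(0.564)), (262, np.float64(0.599)), (280, np.float64(0.598)), (286, np.float64(0.598))]
```

>>> apply_moves([
  [0.5,0,0],
  [0.5,0,0],
  [0.5,0,0],
  [0,0,0],
  [0,0,0],
], fingers=[-1,-1,-1,-1,-1], yaw=[0,0,0,0,0])

```text
time: 32.37
ee_pos: [0.5539, -0.1534, 0.0388]
tcp_rot: [-3.142, 0.001, 0.0]
ft_force: [-0.5, -0.4, -1.4]
finger_gap: 0.0115
grip_force: 30.0
```

>>> apply_moves([
  [0.5,0,0],
  [0.5,0,0],
  [0.5,0,0],
  [0,0,0],
  [0,0,0],
], fingers=[-1,-1,-1,-1,-1], yaw=[0,0,0,0,0])

```text
time: 32.78
ee_pos: [0.5689, -0.1534, 0.0387]
tcp_rot: [-3.142, 0.001, 0.0]
ft_force: [-0.1, 0.1, -2.0]
finger_gap: 0.0119
grip_force: 30.0
```

>>> apply_moves([
  [0.3,0,0],
  [0.3,0,0],
  [0,0,0],
  [0,0,0],
], fingers=[-1,-1,-1,-1], yaw=[0,0,0,0])

```text
time: 33.12
ee_pos: [0.5746, -0.1534, 0.0388]
tcp_rot: [-3.141, 0.001, 0.0]
ft_force: [0.0, 0.3, -2.0]
finger_gap: 0.0118
grip_force: 30.0
```

>>> apply_moves([
  [0.3,0,0],
  [0,0,0],
  [0,0,0],
], fingers=[-1,-1,-1], yaw=[0,0,0])

```text
time: 33.37
ee_pos: [0.5773, -0.1535, 0.0388]
tcp_rot: [-3.142, 0.001, 0.001]
ft_force: [-1.0, -0.5, -1.0]
finger_gap: 0.0117
grip_force: 30.0
```

>>> apply_moves([
  [0.2,0,0],
  [0,0,0],
  [0,0,0],
], fingers=[-1,-1,-1], yaw=[0,0,0])

```text
time: 33.62
ee_pos: [0.5782, -0.1536, 0.0387]
tcp_rot: [3.142, -0.001, -0.005]
ft_force: [-5.0, -0.6, 1.3]
finger_gap: 0.0113
grip_force: 30.0
```

>>> apply_moves([
  [0,0,0.15],
  [0,0,0],
  [0,0,0],
  [0,0,0],
  [0,0,-3],
], fingers=[-1,-0.3,-0.3,-0.3,-0.3], yaw=[0,0,0,0,0])

```text
time: 34.03
ee_pos: [0.5758, -0.1518, 0.0612]
tcp_rot: [-3.137, 0.001, 0.017]
ft_force: [-0.2, -1.0, -2.0]
finger_gap: 0.0317
grip_force: 0.0
```

>>> apply_moves([
  [0,0,-4],
  [0,0,-4],
  [-2,0,-4],
  [-1.9,-3.5,0],
  [-1.9,-3.5,0],
], fingers=[-0.3,-0.3,-0.1,-0.1,-0.1], yaw=[0,0,0,0,0])

```text
time: 34.45
ee_pos: [0.525, -0.0844, 0.189]
tcp_rot: [3.14, -0.007, 0.015]
ft_force: [-0.1, 0.7, -0.8]
finger_gap: 0.042
grip_force: 0.0
```

>>> apply_moves([
  [-1.9,-3.5,0],
  [-1.9,-3.5,0],
  [-1.9,-3.5,0],
  [-1.9,-3.5,0],
  [-1.9,-3.5,0],
], fingers=[-0.1,-0.1,-0.1,-0.1,-0.1], yaw=[0,0,0,0,0])

```text
time: 34.87
ee_pos: [0.4275, 0.0933, 0.1853]
tcp_rot: [-3.141, 0.002, -0.004]
ft_force: [0.9, 0.5, 0.6]
finger_gap: 0.0423
grip_force: 0.0
```

>>> apply_moves([
  [-1.9,-3.5,0],
  [0,-3.5,0],
  [0,0,0],
  [0,0,0],
  [0,0,0],
], fingers=[-0.1,-0.1,-0.1,-0.1,-0.1], yaw=[0,0,-6,-6,-6])

```text
time: 35.28
ee_pos: [0.4093, 0.163, 0.1853]
tcp_rot: [-3.101, -0.502, -0.004]
ft_force: [-0.0, -0.2, -0.0]
finger_gap: 0.0425
grip_force: 0.0
```

>>> apply_moves([
  [0,0,0],
  [0,0,0],
  [0,0,0],
  [0,0,0],
  [0,0,0],
], fingers=[-0.1,-0.1,-0.1,-0.1,-0.1], yaw=[-6,-6,-6,-6,-6])

```text
time: 35.7
ee_pos: [0.4097, 0.1621, 0.1852]
tcp_rot: [-2.867, -1.285, -0.004]
ft_force: [-0.0, -0.4, 0.6]
finger_gap: 0.0422
grip_force: 0.0
```

>>> apply_moves([
  [0,0,0],
  [0,0,0],
  [0,0,0],
  [0,0,0],
  [0,0,0],
], fingers=[-0.1,-0.1,-0.1,-0.1,-0.1], yaw=[-6,-6,-6,-6,-6])

```text
time: 36.12
ee_pos: [0.4097, 0.1621, 0.1852]
tcp_rot: [2.436, 1.982, 0.004]
ft_force: [-1.0, 0.2, -0.5]
finger_gap: 0.0421
grip_force: 0.0
```

>>> apply_moves([
  [0,0,0],
  [0,0,0],
  [0,0,0],
  [0,0,0],
  [0,0,0],
], fingers=[-0.1,-0.1,-0.1,-0.1,-0.1], yaw=[-6,-6,0,0,0])

```text
time: 36.53
ee_pos: [0.4094, 0.1619, 0.1849]
tcp_rot: [2.224, 2.218, 0.002]
ft_force: [-0.3, -1.7, 0.3]
finger_gap: 0.042
grip_force: 0.0
```

```bash
python3 - <<'E'
from tray import *
w=grab("wrist","w8.png");s=monitor.sense();print(s["ee_pos"],s["tcp_rot"])
for p in ([.405,.2,.008],[.405,.162,.05]):print(proj(w,p))
tray()
t=grab("top");print(proj(t,[.565,-.153,.03]))
E
```

```text
[0.40930433 0.1618288  0.18482525] [2.22393415e+00 2.21861864e+00 1.15753731e-03]
[255.78437082 137.2605863 ]
[255.54037254 175.85554366]
roof front x (full out .549): [(256, np.float64(0.567)), (262, np.float64(0.599)), (280, np.float64(0.6)), (286, np.float64(0.601)), (325, np.float64(0.602)), (330, np.float64(0.603)), (345, np.float64(0.601)), (350, np.float64(0.601))]
[319.134123   184.28769961]
```

View pics/w8.png

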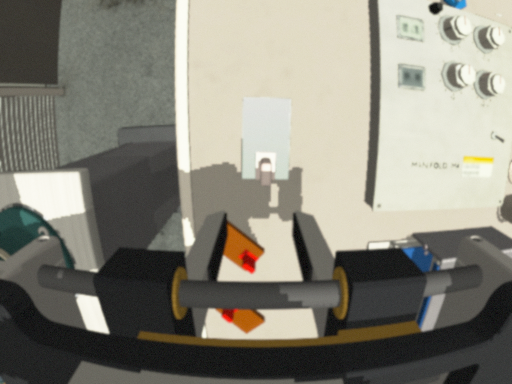

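The wrist view shows the colourless plate at about (266,138), corners near (244,97), (292,98), (289,180) and (241,178). Its white fin is at (265,165), under the fingers. Measure it by a bluish mask.

```bash
python3 - <<'E'
from see import *
w=grab("wrist");im=cv2.GaussianBlur(w["image"],(3,3),0).astype(int)
d=(im[:,:,2]-im[:,:,0])
print("plate",d[120,266],"bg",d[120,220],d[90,266])
m=(d>(d[110:125,255:275].mean()+d[110:130,215:228].mean())/2).astype(np.uint8)
m[:85]=0;m[195:]=0;m[:,:230]=0;m[:,305:]=0
n,l,st,ce=cv2.connectedComponentsWithStats(m);i=1+st[1:,4].argmax();print(st[i])
k,_=cv2.findContours((l==i).astype(np.uint8),0,1);k=max(k,key=len)[:,0]
r=cv2.minAreaRect(np.array([onz(w,u,v,.008)[:2] for u,v in k],np.float32)*1000);print(r,cv2.boxPoints(r))
E
```

```text
plate -3 bg -27 -29
[ 241   97   51   84 3616]
((416.6327209472656, 197.56568908691406), (102.01448822021484, 59.48207473754883), 89.06570434570312) [[386.0639  147.05019]
 [445.5381  146.08028]
 [447.20154 248.08119]
 [387.72736 249.0511 ]]
```

>>> apply_moves([
  [0.1,0.7,3.5],
  [0,0,4],
  [0,0,4],
  [0,0,3],
  [0,0,1.5],
], fingers=[-0.1,-0.1,-0.1,-0.1,-0.1], yaw=[0.8,0,0,0,0])

```text
time: 37.15
ee_pos: [0.4128, 0.1618, 0.02]
tcp_rot: [-2.236, -2.201, 0.01]
ft_force: [-0.1, -0.1, -0.4]
finger_gap: 0.0421
grip_force: 0.0
```

>>> apply_moves([
  [0,0,0.7],
  [0,0,0],
  [0,0,0],
], fingers=[-0.1,-0.1,-0.1], yaw=[0,0,0])

```text
time: 37.4
ee_pos: [0.4169, 0.1629, 0.0184]
tcp_rot: [2.237, 2.204, 0.002]
ft_force: [0.7, 0.3, 0.6]
finger_gap: 0.0422
grip_force: 0.0
```

>>> apply_moves([
  [0,0,0],
  [0,0,0],
  [0,0,0],
  [0,0,0],
  [0,0,0],
], fingers=[-1,-1,-1,-1,-1], yaw=[0,0,0,0,0])

```text
time: 37.82
ee_pos: [0.4165, 0.1628, 0.0182]
tcp_rot: [2.237, 2.205, 0.002]
ft_force: [-2.1, 1.4, 0.4]
finger_gap: 0.0127
grip_force: 0.3
```

>>> apply_moves([
  [0,0,0],
  [0,0,0],
  [0,0,0],
  [0,0,0],
], fingers=[-1,-1,-1,-1], yaw=[0,0,0,0])

```text
time: 38.15
ee_pos: [0.4166, 0.1628, 0.0182]
tcp_rot: [2.237, 2.205, 0.001]
ft_force: [-0.2, 0.1, 4.1]
finger_gap: 0.012
grip_force: 30.0
```

>>> apply_moves([
  [0,0,-1],
  [0,0,-2],
  [0,0,-3],
  [0,0,-3],
  [0,0,0],
], fingers=[-1,-1,-1,-1,-1], yaw=[0,0,0,0,0])

```text
time: 38.57
ee_pos: [0.4197, 0.1637, 0.114]
tcp_rot: [2.234, 2.201, 0.015]
ft_force: [1.5, 0.3, -0.3]
finger_gap: 0.0113
grip_force: 30.0
```

>>> apply_moves([
  [0,0,0],
  [0,0,0],
  [0,0,0],
  [0,0,0],
  [0,0,0],
], fingers=[-1,-1,-1,-1,-1], yaw=[6,6,6,6,6])

```text
time: 38.98
ee_pos: [0.4153, 0.1625, 0.1065]
tcp_rot: [-2.736, -1.543, 0.003]
ft_force: [0.2, -1.1, -1.2]
finger_gap: 0.0119
grip_force: 30.0
```

>>> apply_moves([
  [0,0,0],
  [0,0,0],
  [0,0,0],
  [0,0,0],
  [0,0,0],
], fingers=[-1,-1,-1,-1,-1], yaw=[6,6,6,6,6])

```text
time: 39.4
ee_pos: [0.4153, 0.1625, 0.1065]
tcp_rot: [3.042, 0.783, -0.004]
ft_force: [-0.7, 0.3, -0.7]
finger_gap: 0.012
grip_force: 30.0
```

>>> apply_moves([
  [0,0,0],
  [0,0,0],
  [0,0,0],
  [0,0,0],
  [0,0,0],
], fingers=[-1,-1,-1,-1,-1], yaw=[6,6,6,6,5.2])

```text
time: 39.82
ee_pos: [0.4153, 0.1625, 0.1065]
tcp_rot: [3.141, -0.009, -0.003]
ft_force: [0.5, -0.7, -1.9]
finger_gap: 0.0115
grip_force: 30.0
```

>>> apply_moves([
  [0,2,0],
  [0,3,0],
  [0,3,0],
  [0,3,0],
  [0,3,0],
], fingers=[-1,-1,-1,-1,-1], yaw=[0,0,0,0,0])

```text
time: 40.23
ee_pos: [0.415, 0.0216, 0.1066]
tcp_rot: [-3.141, -0.0, 0.003]
ft_force: [0.5, 0.7, -1.2]
finger_gap: 0.0119
grip_force: 30.0
```

>>> apply_moves([
  [1,3,0],
  [2,3,0],
  [2,1.6,0],
  [0,0,0],
  [0,0,0],
], fingers=[-1,-1,-1,-1,-1], yaw=[0,0,0,0,0])

```text
time: 40.65
ee_pos: [0.4655, -0.0539, 0.1064]
tcp_rot: [-3.141, 0.004, 0.005]
ft_force: [-0.4, -0.8, -1.1]
finger_gap: 0.0121
grip_force: 30.0
```

```bash
python3 - <<'E'
from tray import *
w=grab("wrist");cv2.imwrite("pics/w9.png",cv2.resize(w["image"][0:230,60:400][:,:,::-1],None,fx=2.3,fy=2.3,interpolation=cv2.INTER_CUBIC))
s=monitor.sense();print(s["ee_pos"],s["tcp_rot"],s["grip_force"])
b=s["ee_pos"][2]-.0182
print("expected plate corners px",[proj(w,[s["ee_pos"][0]+dx,s["ee_pos"][1]+dy,b+.008]).round(0) for dx in(-.015,.085) for dy in(-.029,.029)])
look(w,"blue",.0215,300)
im=cv2.GaussianBlur(w["image"],(3,3),0).astype(int);d=im[:,:,2]-im[:,:,0]
for v in (130,150,170): print(v,[(u,int(d[v,u])) for u in list(range(200,232,3))+list(range(290,322,3))])
E
```

```text
[ 0.46502299 -0.05309319  0.1064785 ] [-3.14039629e+00  2.17201731e-03  4.54604877e-03] 29.997941851615906
expected plate corners px [array([299., 237.]), array([217., 238.]), array([303.,  92.]), array([212.,  92.])]
blue px [212.  28.] 8149 world mm [602.4 -14.7] size [147.8  85.1] ang 86.3 box [[555.0, -86.0], [640.0, -91.0], [650.0, 56.0], [565.0, 62.0]]
blue px [403.  26.] 6597 world mm [ 632.  -225.5] size [ 65.1 209.6] ang 0.0 box [[599.0, -121.0], [599.0, -330.0], [665.0, -330.0], [665.0, -121.0]]
130 [(200, -26), (203, -25), (206, -26), (209, -25), (212, -25), (215, -15), (218, -8), (221, -9), (224, -9), (227, -9), (230, -9), (290, -3), (293, -3), (296, -4), (299, -4), (302, -5), (305, -10), (308, -5), (311, -1), (314, -2), (317, 1), (320, -1)]
150 [(200, -26), (203, -26), (206, -27), (209, -27), (212, -26), (215, -18), (218, -10), (221, -9), (224, -6), (227, -7), (230, -7), (290, -4), (293, -4), (296, -3), (299, -4), (302, -9), (305, -22), (308, -28), (311, -27), (314, -27), (317, -28), (320, -27)]
170 [(200, -26), (203, -28), (206, -26), (209, -25), (212, -26), (215, -20), (218, -9), (221, -8), (224, -8), (227, -8), (230, -7), (290, -3), (293, -3), (296, -3), (299, -3), (302, -9), (305, -24), (308, -26), (311, -25), (314, -27), (317, -26), (320, -24)]
```

View pics/w9.png

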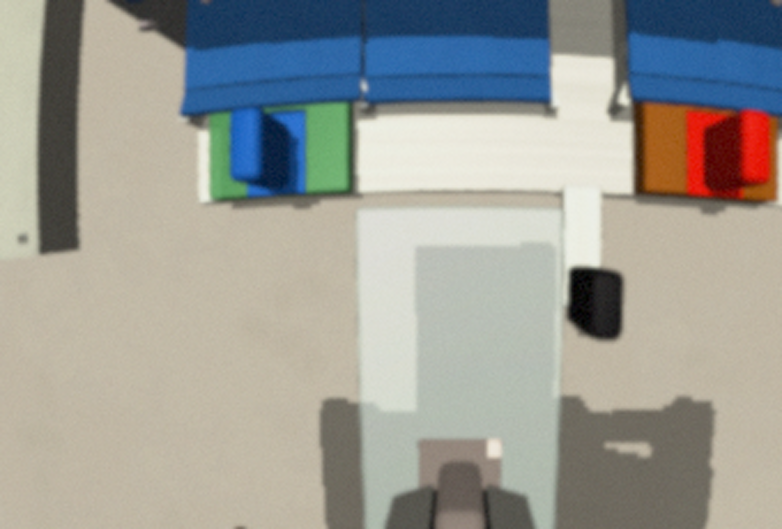

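The crop (enlarged 2.3x) shows the green and amber plates home, front edges flush with the tray edge. plate_8 is held straight at u 358-562, centred on its slot_8 roof (365-550). The pull at (595,300) is clear of it.

>>> apply_moves([
  [1.5,0,1],
  [1.5,0,2],
  [0,0,2],
  [0,0,1.5],
  [0,0,0.8],
], fingers=[-1,-1,-1,-1,-1], yaw=[0,0,0,0,0])

```text
time: 41.12
ee_pos: [0.4934, -0.0516, 0.0319]
tcp_rot: [-3.14, -0.002, 0.008]
ft_force: [-0.6, -0.5, 0.1]
finger_gap: 0.012
grip_force: 30.0
```

>>> apply_moves([
  [0,0,0.3],
  [0,0,0],
  [0,0,0],
  [0,0,0],
], fingers=[-1,-1,-1,-1], yaw=[0,0,0,0])

```text
time: 41.45
ee_pos: [0.4968, -0.0533, 0.033]
tcp_rot: [3.141, -0.001, 0.004]
ft_force: [0.5, 0.1, -1.4]
finger_gap: 0.0117
grip_force: 30.0
```

>>> apply_moves([
  [0,0,0.4],
  [0,0,0.3],
  [0,0,0],
  [0,0,0],
  [0,0,0],
], fingers=[-1,-1,-1,-1,-1], yaw=[0,0,0,0,0])

```text
time: 41.87
ee_pos: [0.496, -0.0534, 0.0246]
tcp_rot: [-3.142, 0.001, 0.0]
ft_force: [-0.1, -0.1, -0.9]
finger_gap: 0.0118
grip_force: 30.0
```

>>> apply_moves([
  [0,0,-0.1],
  [0.5,0,0],
  [0.5,0,0],
  [0,0,0],
  [0,0,0],
], fingers=[-1,-1,-1,-1,-1], yaw=[0,0,0,0,0])

```text
time: 42.28
ee_pos: [0.5065, -0.0534, 0.0256]
tcp_rot: [-3.142, 0.001, -0.0]
ft_force: [-0.3, -0.5, -1.7]
finger_gap: 0.0117
grip_force: 30.0
```

>>> apply_moves([
  [0.4,0,0],
  [0.4,0,0],
  [0.4,0,0],
  [0,0,0],
  [0,0,0],
], fingers=[-1,-1,-1,-1,-1], yaw=[0,0,0,0,0])

```text
time: 42.7
ee_pos: [0.5182, -0.0534, 0.0256]
tcp_rot: [-3.142, 0.001, 0.0]
ft_force: [-0.6, -0.4, -1.1]
finger_gap: 0.0118
grip_force: 30.0
```

>>> apply_moves([
  [0.4,0,0],
  [0.4,0,0],
  [0.4,0,0],
  [0,0,0],
  [0,0,0],
], fingers=[-1,-1,-1,-1,-1], yaw=[0,0,0,0,0])

```text
time: 43.12
ee_pos: [0.5303, -0.0534, 0.0256]
tcp_rot: [-3.142, 0.001, -0.0]
ft_force: [0.3, 0.5, -1.6]
finger_gap: 0.0121
grip_force: 30.0
```

```bash
python3 -c "
from tray import *
tray()"
```

```text
roof front x (full out .549): [(256, np.float64(0.58)), (280, np.float64(0.632)), (286, np.float64(0.627)), (325, np.float64(0.602)), (330, np.float64(0.6)), (345, np.float64(0.601)), (350, np.float64(0.601))]
```

>>> apply_moves([
  [0.5,0,0],
  [0.5,0,0],
  [0.5,0,0],
  [0,0,0],
  [0,0,0],
], fingers=[-1,-1,-1,-1,-1], yaw=[0,0,0,0,0])

```text
time: 43.58
ee_pos: [0.5453, -0.0534, 0.0256]
tcp_rot: [-3.142, 0.001, 0.0]
ft_force: [0.5, -0.3, -1.1]
finger_gap: 0.0116
grip_force: 30.0
```

>>> apply_moves([
  [0.5,0,0],
  [0.5,0,0],
  [0.5,0,0],
  [0,0,0],
  [0,0,0],
], fingers=[-1,-1,-1,-1,-1], yaw=[0,0,0,0,0])

```text
time: 44.0
ee_pos: [0.5603, -0.0534, 0.0256]
tcp_rot: [-3.142, 0.001, 0.0]
ft_force: [0.6, 0.7, -1.2]
finger_gap: 0.0119
grip_force: 30.0
```

>>> apply_moves([
  [0.4,0,0],
  [0.4,0,0],
  [0.4,0,0],
  [0,0,0],
  [0,0,0],
], fingers=[-1,-1,-1,-1,-1], yaw=[0,0,0,0,0])

```text
time: 44.42
ee_pos: [0.5722, -0.0534, 0.0256]
tcp_rot: [-3.142, 0.001, -0.0]
ft_force: [0.7, 0.2, -0.4]
finger_gap: 0.0119
grip_force: 30.0
```

>>> apply_moves([
  [0.3,0,0],
  [0,0,0],
  [0,0,0],
], fingers=[-1,-1,-1], yaw=[0,0,0])

```text
time: 44.67
ee_pos: [0.575, -0.0534, 0.0256]
tcp_rot: [-3.142, 0.001, -0.0]
ft_force: [0.4, 0.0, -1.1]
finger_gap: 0.0121
grip_force: 30.0
```

>>> apply_moves([
  [0.2,0,0],
  [0,0,0],
  [0,0,0],
], fingers=[-1,-1,-1], yaw=[0,0,0])

```text
time: 44.92
ee_pos: [0.5767, -0.0534, 0.0255]
tcp_rot: [3.142, -0.001, -0.001]
ft_force: [-0.4, -0.1, -0.3]
finger_gap: 0.0118
grip_force: 30.0
```

>>> apply_moves([
  [0.2,0,0],
  [0,0,0],
  [0,0,0],
], fingers=[-1,-1,-1], yaw=[0,0,0])

```text
time: 45.17
ee_pos: [0.5774, -0.0535, 0.0253]
tcp_rot: [3.142, -0.001, -0.006]
ft_force: [-4.7, -0.6, 1.6]
finger_gap: 0.0115
grip_force: 30.0
```

>>> apply_moves([
  [0.2,0,0],
  [0,0,0],
  [0,0,0],
], fingers=[-1,-1,-1], yaw=[0,0,0])

```text
time: 45.42
ee_pos: [0.5794, -0.0535, 0.0253]
tcp_rot: [-3.142, 0.001, 0.006]
ft_force: [-5.2, -0.0, 1.9]
finger_gap: 0.0116
grip_force: 30.0
```

>>> apply_moves([
  [0,0,0.1],
  [0,0,0],
  [0,0,0],
  [0,0,0],
  [0,0,-3],
], fingers=[-1,-0.3,-0.3,-0.3,-0.3], yaw=[0,0,0,0,0])

```text
time: 45.83
ee_pos: [0.5769, -0.0525, 0.0486]
tcp_rot: [-3.139, 0.001, 0.018]
ft_force: [-1.6, -0.1, -2.0]
finger_gap: 0.0319
grip_force: 0.0
```

>>> apply_moves([
  [0,0,-4],
  [-1,0,-4],
  [-4,2,-4],
  [-4,3,-1],
  [-2,0,0],
], fingers=[-0.3,-0.3,-0.1,-0.1,-0.1], yaw=[0,0,0,0,0])

```text
time: 46.25
ee_pos: [0.4913, -0.095, 0.1755]
tcp_rot: [3.137, -0.005, 0.014]
ft_force: [0.2, 0.1, 0.3]
finger_gap: 0.0422
grip_force: 0.0
```

>>> apply_moves([
  [0,0,0],
  [0,0,0],
  [0,0,0],
], fingers=[-0.1,-0.1,-0.1], yaw=[0,0,0])

```text
time: 46.5
ee_pos: [0.4912, -0.0915, 0.1704]
tcp_rot: [-3.141, 0.001, -0.001]
ft_force: [-0.0, 0.4, 0.1]
finger_gap: 0.0424
grip_force: 0.0
```

```bash
python3 - <<'E'
from see import *
w=grab("wrist","w10.png");s=monitor.sense();print(s["ee_pos"],s["tcp_rot"]);im=cv2.GaussianBlur(w["image"],(3,3),0).astype(int)
g=im.sum(2);bg=g[150,300]
# front edge profile along x for several y, world-sampled at tray/plate top heights
for name,y,z in(("tray14b",-.223,.006),("p20",-.132,.026),("p20",-.175,.026),("p8",-.033,.014),("p8",-.073,.014),("p14",.037,.020),("p14",-.003,.020)):
    xs=np.arange(.545,.600,.001);v=[]
    for x in xs:
        u,r=proj(w,[x,y,z]).round().astype(int);v.append(im[r,u] if 0<=r<384 and 0<=u<512 else np.zeros(3))
    v=np.array(v);d=abs(v-v[:4].mean(0)).sum(1);i=np.argmax(d>35);print(name,y,"front x",xs[i].round(3))
m=(g<170)&(np.arange(384)[:,None]<200);n,l,st,ce=cv2.connectedComponentsWithStats(m.astype(np.uint8))
pp=proj(w,[.526,-.103,.06]);print("pull exp px",pp,[(ce[i].round(),st[i].tolist(),onz(w,*ce[i],.06)[:2].round(4)) for i in range(1,n) if st[i,4]>60 and abs(ce[i]-pp).max()<60])
E
```

```text
[ 0.49129896 -0.09141372  0.17003995] [-3.14112645e+00  1.09030568e-04 -3.38180193e-05]
tray14b -0.223 front x 0.563
p20 -0.132 front x 0.563
p20 -0.175 front x 0.562
p8 -0.033 front x 0.562
p8 -0.073 front x 0.563
p14 0.037 front x 0.563
p14 -0.003 front x 0.562
pull exp px [270.96787235 147.45460511] [(array([316.,  95.]), [313, 84, 7, 23, 131], array([ 0.5784, -0.1466])), (array([271., 148.]), [267, 136, 10, 25, 231], array([ 0.5252, -0.1034]))]
```

All three plate fronts are flush with the tray edge (562-563 mm), and the pull is at (525,-103) mm. Grip it and push the tray shut.

>>> apply_moves([
  [3.4,1.2,0],
  [0,0,3],
  [0,0,4],
  [0,0,4],
  [0,0,2.5],
], fingers=[-0.1,-0.1,-0.1,-0.1,-0.1], yaw=[0,0,0,0,0])

```text
time: 46.97
ee_pos: [0.523, -0.1025, 0.0301]
tcp_rot: [-3.139, -0.001, 0.01]
ft_force: [-0.7, -0.6, -0.9]
finger_gap: 0.0423
grip_force: 0.0
```

>>> apply_moves([
  [0,0,0.5],
  [0,0,0],
  [0,0,0],
  [0,0,0],
  [0,0,0],
], fingers=[-0.1,-0.1,-1,-1,-1], yaw=[0,0,0,0,0])

```text
time: 47.38
ee_pos: [0.5266, -0.1043, 0.0333]
tcp_rot: [3.14, -0.001, 0.008]
ft_force: [0.4, 0.2, 0.2]
finger_gap: 0.0257
grip_force: 0.0
```

>>> apply_moves([
  [0,0,0],
  [0,0,0],
  [0,0,0],
  [0,0,0],
  [0,0,0],
], fingers=[-1,-1,-1,-1,-1], yaw=[0,0,0,0,0])

```text
time: 47.8
ee_pos: [0.5256, -0.1035, 0.0322]
tcp_rot: [-3.141, 0.001, -0.005]
ft_force: [0.5, 3.7, 4.8]
finger_gap: 0.0114
grip_force: 30.0
```

>>> apply_moves([
  [0.2,0,0],
  [0.4,0,0],
  [0.5,0,0],
  [0.6,0,0],
  [0.6,0,0],
], fingers=[-1,-1,-1,-1,-1], yaw=[0,0,0,0,0])

```text
time: 48.22
ee_pos: [0.5467, -0.1034, 0.0322]
tcp_rot: [-3.141, 0.001, 0.003]
ft_force: [-6.4, 2.8, 9.5]
finger_gap: 0.0119
grip_force: 30.0
```

>>> apply_moves([
  [0.6,0,0],
  [0.6,0,0],
  [0.6,0,0],
  [0.6,0,0],
  [0.6,0,0],
], fingers=[-1,-1,-1,-1,-1], yaw=[0,0,0,0,0])

```text
time: 48.63
ee_pos: [0.5767, -0.1033, 0.0322]
tcp_rot: [-3.141, 0.001, 0.003]
ft_force: [-7.0, 3.4, 9.6]
finger_gap: 0.0119
grip_force: 30.0
```

>>> apply_moves([
  [0.6,0,0],
  [0.5,0,0],
  [0.4,0,0],
  [0,0,0],
  [0,0,0],
], fingers=[-1,-1,-1,-1,-1], yaw=[0,0,0,0,0])

```text
time: 49.05
ee_pos: [0.5927, -0.1033, 0.0322]
tcp_rot: [-3.141, 0.0, -0.001]
ft_force: [-2.3, 2.2, 6.3]
finger_gap: 0.0115
grip_force: 30.0
```

>>> apply_moves([
  [0.4,0,0],
  [0,0,0],
  [0,0,0],
], fingers=[-1,-1,-1], yaw=[0,0,0])

```text
time: 49.3
ee_pos: [0.5963, -0.1033, 0.0322]
tcp_rot: [-3.141, 0.0, -0.0]
ft_force: [-3.9, 2.0, 7.5]
finger_gap: 0.0113
grip_force: 30.0
```

>>> apply_moves([
  [0.3,0,0],
  [0,0,0],
  [0,0,0],
], fingers=[-1,-1,-1], yaw=[0,0,0])

```text
time: 49.55
ee_pos: [0.5976, -0.1033, 0.0322]
tcp_rot: [-3.141, 0.001, 0.006]
ft_force: [-8.2, 3.0, 10.0]
finger_gap: 0.0117
grip_force: 30.0
```

>>> apply_moves([
  [0.2,0,0],
  [0,0,0],
  [0,0,0],
], fingers=[-1,-1,-1], yaw=[0,0,0])

```text
time: 49.8
ee_pos: [0.5978, -0.1033, 0.0321]
tcp_rot: [-3.141, 0.0, 0.013]
ft_force: [-11.9, 2.9, 13.0]
finger_gap: 0.0119
grip_force: 30.0
```

Hard stop: the tray is shut. Release, retreat and check.

>>> apply_moves([
  [0,0,0],
  [0,0,0],
  [0,0,0],
  [0,0,0],
  [0,0,-3],
], fingers=[-0.2,-0.2,-0.2,-0.2,-0.2], yaw=[0,0,0,0,0])

```text
time: 50.22
ee_pos: [0.5967, -0.1027, 0.0533]
tcp_rot: [-3.138, 0.002, 0.022]
ft_force: [-0.1, -0.4, -1.1]
finger_gap: 0.037
grip_force: 0.0
```

>>> apply_moves([
  [0,0,-4],
  [-2,0,-4],
  [-4,0,-3],
  [-4,0,0],
  [0,0,0],
], fingers=[-0.2,-0.2,-0.2,-0.2,-0.2], yaw=[0,0,0,0,0])

```text
time: 50.63
ee_pos: [0.5039, -0.1032, 0.1632]
tcp_rot: [3.142, -0.003, -0.005]
ft_force: [1.1, -0.3, -0.9]
finger_gap: 0.0374
grip_force: 0.0
```

>>> apply_moves([
  [0,0,0],
  [0,0,0],
  [0,0,0],
], fingers=[-0.2,-0.2,-0.2], yaw=[0,0,0])

```text
time: 50.88
ee_pos: [0.5105, -0.1039, 0.1625]
tcp_rot: [-3.141, 0.001, -0.0]
ft_force: [0.4, 0.5, 1.0]
finger_gap: 0.0379
grip_force: 0.0
```

```bash
python3 - <<'E'
from see import *
w=grab("wrist","w11.png");s=monitor.sense();print(s["ee_pos"],s["ft_force"]);im=cv2.GaussianBlur(w["image"],(3,3),0).astype(int)
for name,y,z in(("tray14b",-.223,.006),("tray14b",-.24,.006),("p20",-.132,.026),("p20",-.175,.026),("p8",-.033,.014),("p8",-.073,.014),("p14",.037,.020),("p14",-.003,.020)):
    xs=np.arange(.615,.665,.001);v=[]
    for x in xs:
        u,r=proj(w,[x,y,z]).round().astype(int);v.append(im[r,u] if 0<=r<384 and 0<=u<512 else np.zeros(3))
    v=np.array(v);d=abs(v-v[:4].mean(0)).sum(1);i=np.argmax(d>35);print(name,y,"front x",xs[i].round(3))
g=im.sum(2);m=(g<170)&(np.arange(384)[:,None]<200);n,l,st,ce=cv2.connectedComponentsWithStats(m.astype(np.uint8))
pp=proj(w,[.597,-.103,.06]);print([(ce[i].round(),st[i].tolist(),onz(w,*ce[i],.06)[:2].round(4)) for i in range(1,n) if st[i,4]>60 and abs(ce[i]-pp).max()<40])
E
```

```text
[ 0.51056652 -0.10391095  0.16234508] [-0.16557343  0.29553741 -0.66605557]
tray14b -0.223 front x 0.62
tray14b -0.24 front x 0.62
p20 -0.132 front x 0.615
p20 -0.175 front x 0.618
p8 -0.033 front x 0.619
p8 -0.073 front x 0.619
p14 0.037 front x 0.618
p14 -0.003 front x 0.615
[(array([259.,  97.]), [255, 86, 10, 22, 209], array([ 0.5947, -0.1041]))]
```

```bash
python3 - <<'E'
from see import *
w=grab("wrist");im=cv2.GaussianBlur(w["image"],(3,3),0).astype(int)
for name,y,z in(("tray14b",-.223,.006),("tray14b",-.24,.006),("p20",-.132,.026),("p20",-.178,.026),("p8",-.033,.014),("p8",-.073,.014),("p14",.037,.020),("p14",-.003,.020)):
    xs=np.arange(.59,.66,.002);v=np.array([im[tuple(proj(w,[x,y,z]).round().astype(int)[::-1].clip(0,383))] for x in xs])
    d=abs(v-v[:4].mean(0)).sum(1);print(name,y,[(round(x,3),int(k)) for x,k in zip(xs,d) if .61<x<.648])
E
```

```text
tray14b -0.223 [(np.float64(0.612), 2), (np.float64(0.614), 4), (np.float64(0.616), 5), (np.float64(0.618), 2), (np.float64(0.62), 77), (np.float64(0.622), 156), (np.float64(0.624), 235), (np.float64(0.626), 236), (np.float64(0.628), 236), (np.float64(0.63), 239), (np.float64(0.632), 238), (np.float64(0.634), 237), (np.float64(0.636), 242), (np.float64(0.638), 198), (np.float64(0.64), 173), (np.float64(0.642), 226), (np.float64(0.644), 349), (np.float64(0.646), 330)]
tray14b -0.24 [(np.float64(0.612), 2), (np.float64(0.614), 2), (np.float64(0.616), 2), (np.float64(0.618), 11), (np.float64(0.62), 43), (np.float64(0.622), 173), (np.float64(0.624), 232), (np.float64(0.626), 233), (np.float64(0.628), 236), (np.float64(0.63), 237), (np.float64(0.632), 236), (np.float64(0.634), 236), (np.float64(0.636), 234), (np.float64(0.638), 216), (np.float64(0.64), 168), (np.float64(0.642), 257), (np.float64(0.644), 327), (np.float64(0.646), 309)]
p20 -0.132 [(np.float64(0.612), 3), (np.float64(0.614), 1), (np.float64(0.616), 19), (np.float64(0.618), 146), (np.float64(0.62), 207), (np.float64(0.622), 
[... 1959 characters left out ...]
.float64(0.63), 241), (np.float64(0.632), 243), (np.float64(0.634), 297), (np.float64(0.636), 337), (np.float64(0.638), 324), (np.float64(0.64), 352), (np.float64(0.642), 358), (np.float64(0.644), 285), (np.float64(0.646), 242)]
p14 -0.003 [(np.float64(0.612), 1), (np.float64(0.614), 2), (np.float64(0.616), 17), (np.float64(0.618), 147), (np.float64(0.62), 210), (np.float64(0.622), 238), (np.float64(0.624), 238), (np.float64(0.626), 237), (np.float64(0.628), 236), (np.float64(0.63), 235), (np.float64(0.632), 239), (np.float64(0.634), 282), (np.float64(0.636), 334), (np.float64(0.638), 298), (np.float64(0.64), 302), (np.float64(0.642), 343), (np.float64(0.644), 307), (np.float64(0.646), 253)]
```

```bash
python3 - <<'E'
from see import *
w=grab("wrist");im=w["image"]
for name,y,z in(("tray14b",-.223,.006),("tray-mid",-.120,.006),("p20",-.132,.026),("p8",-.073,.014),("p14",-.003,.020)):
    xs=np.arange(.626,.650,.002)
    print(name,[(round(float(x),3),im[tuple(proj(w,[x,y,z]).round().astype(int)[::-1])].tolist()) for x in xs])
print(proj(w,[.630,-.15,.02]),proj(w,[.640,-.15,.02]))
E
```

```text
tray14b [(0.626, [116, 110, 98]), (0.628, [117, 113, 99]), (0.63, [116, 112, 101]), (0.632, [114, 110, 97]), (0.634, [116, 112, 101]), (0.636, [115, 109, 99]), (0.638, [126, 123, 114]), (0.64, [138, 137, 127]), (0.642, [121, 118, 112]), (0.644, [38, 61, 86]), (0.646, [34, 76, 123]), (0.648, [60, 101, 150]), (0.65, [114, 117, 123])]
tray-mid [(0.626, [113, 110, 98]), (0.628, [117, 112, 100]), (0.63, [115, 112, 97]), (0.632, [116, 111, 102]), (0.634, [113, 108, 99]), (0.636, [111, 108, 96]), (0.638, [116, 114, 103]), (0.64, [138, 137, 125]), (0.642, [107, 107, 102]), (0.644, [69, 74, 82]), (0.646, [32, 80, 130]), (0.648, [62, 98, 144]), (0.65, [120, 121, 123])]
p20 [(0.626, [116, 111, 99]), (0.628, [117, 112, 102]), (0.63, [117, 110, 100]), (0.632, [112, 109, 96]), (0.634, [99, 92, 82]), (0.636, [70, 51, 31]), (0.638, [108, 65, 36]), (0.64, [61, 51, 63]), (0.642, [40, 82, 134]), (0.644, [47, 93, 144]), (0.646, [96, 101, 115]), (0.648, [147, 143, 143]), (0.65, [154, 152, 146])]
p8 [(0.626, [117, 110, 101]), (0.628, [116, 111, 98]), (0.63, [118, 112, 102]), (0.632, [118, 112, 102]), (0.634, [111, 108, 97]), (0.636, [105, 102, 93]), (0.638, [163, 168, 162]), (0.64, [176, 178, 176]), (0.642, [66, 77, 89]), (0.644, [34, 66, 102]), (0.646, [54, 95, 145]), (0.648, [95, 97, 107]), (0.65, [144, 144, 139])]
p14 [(0.626, [110, 107, 95]), (0.628, [113, 111, 99]), (0.63, [114, 110, 98]), (0.632, [116, 110, 98]), (0.634, [105, 101, 88]), (0.636, [63, 91, 61]), (0.638, [69, 116, 73]), (0.64, [68, 112, 83]), (0.642, [32, 66, 104]), (0.644, [44, 91, 143]), (0.646, [69, 93, 134]), (0.648, [128, 127, 127]), (0.65, [158, 154, 150])]
[302.10912187  66.58962199] [302.07596182  57.65790835]
```

```bash
python3 -c "
from h import *
print(sign_off())"
```

```text
the job is handed in; nothing more can be done
None
```

I put the three plates on the worktop (14 mm green, 20 mm amber, 8 mm colourless) fully home in their matching slots, pushed the tray shut against its stop, and handed the job in; no verdict came back. The amber plate caught at its slot on the first try and pushed the tray in about 46 mm, so it and the colourless plate went in with the tray partly out.

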